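Restock the tilted case rack on the lab bench

ROBOT

A 6-joint arm with a two-finger parallel gripper is mounted at the origin on the work surface. World frame = base frame: x ahead of the robot, y to its left, z up, the work surface at z = 0. Lengths are in m, angles in rad, forces in N, time in s.
With the tool pointing down it reaches from about 0.35 to 0.85 m from the base axis. Payload 8.1 kg.
Tool frame: the origin (TCP) lies at the very end of the fingers, on their centre line; the grasp point (between the pads) lies 19 mm behind it; z points along the fingers, y is the direction in which the jaws open and shut (so a half turn about z gives the same grasp; the last joint's range is limited). The gripper opens to 93 mm and grips with 3 to 60 N. Pads are 15 mm wide; open, the fingers measure 128 mm over their backs; the gripper's body (75 mm by 188 mm) begins 65 mm behind the grasp point.
Start: joints at [-1.266, 0.13, 1.488, -0, 1.523, -0.085], TCP at [0.228, -0.555, 0.189] pointing down, gripper open.
Joint ranges: [-2.96, 2.96], [-0.89, 2.26], [0.02, 2.5], [-1.34, 4.48], [0, 2.73], [-2.66, 2.66]. Speed limits (rad/s): [2.39, 2.39, 2.79, 3.14, 3.14, 3.14].

INTERFACE

Orientations are given as a rotation vector (axis times angle).
In Python, from plant import read_state, read_camera, close_job gives the robot as it stands.
- The arm moves only by the tool jog_arm, never from a script. Its argument "motion" is one flat list of numbers, 7 for each row, row after row: the opening, from 0 (shut) to 1 (fully open), then the shift along the tool's x, y, z scaled (see below), then the turn, a rotation vector about the tool's x, y, z scaled (see below). A call has 1 to 8 rows; each row is the pose to reach, as a shift and turn from the pose measured when the call began, along the tool's axes at that moment; what a row does not reach only later rows make up. The controller multiplies each number of a shift by 0.5 m and each number of a turn by 90 degrees. A row lasts 1/10 s, in which the tool goes at most 50 mm and 8.59 degrees, less where a joint would pass 70% of its speed; a pose out of reach is approached as far as the arm can. A call with a number of a shift or a turn outside -1 to 1 is refused whole. A call with a gripper value outside its range is refused whole. The fingers move at their own pace and stop on an object; "grip_force" is the grip in N (left out, the last holds). Time passes only in rows, so rows that repeat a pose let the fingers close. It gives the time, the measured TCP pose, the force and the opening at its end, in the units of the state.
- read_state(): the state, without advancing time (a new reading comes with each control period).
- read_camera(name): name is "scene" or "top"; returns a dict with "frame" (400x640x3 uint8, red, green, blue), "vertical_fov" (degrees; the focal length in pixels is half the picture's height over the tangent of half this angle, whatever the lens; pixels are square), "cx", "cy" (the principal point, pixels), "dist_coeffs" ([k1, k2, p1, p2, k3] as OpenCV has them; the pictures are not rectified), "world_from_camera" (4x4, takes a point from camera to world coordinates). Camera axes: x right, y down, z forward; pixel columns grow to the right and rows downward; lengths in m; the calibration is good to about 2 mm. A picture is of the moment at which its call begins. There is no depth.
- close_job(): hands the job in, once; it reports no verdict.
The state is a dict: "t": time; "q": joint angles; "dq": joint speeds; "joint_torque": joint torques, N m; "tool_pos": TCP position; "orientation": TCP orientation; "force": force on the tool from outside, world axes, zero at the start; "wrist_torque": the same for the moment, N m; "opening": finger opening in m.
Only numpy, scipy, OpenCV 4.12 (cv2) and the standard library are available. Lean on these libraries where they do the work, as an engineer would, in place of code of your own. Each camera call takes 0.05 s, during which the arm holds its last target.

TASK

Stack the two grey storage cases on the rack's tilted deck: the longer flat on the deck, the shorter on top of it, lengthwise down the slope, centred on the deck's width, each end snug and square against the backstop. The backstop stands too far forward and slides stiffly: push it down the slope with the long case until it comes up hard against its hidden end, and press each case home firmly against it (about 15 to 20 N) for half a second, without ramming it. Lay the cases down in line with the slope so that none topples or slaps down, do not push the glassware and jar about, and let go of everything at the end.

Things in the scene. Friction and masses are not known exactly. Their poses are not given: they have to be found in the camera images.
- long_case_mid (a point): centre (half-way up) of the longer storage case: closed rigid grey plastic case 150 mm long (its x) x 60 mm wide (its y) x 45 mm high (its z), blank paper patch on top, dark seam round it; plain smooth sides; both ends are equivalent. Starts lying flat on the bench. Mass 0.25 to 0.5 kg.
- short_case_mid (a point): centre (half-way up) of the shorter storage case: closed rigid grey plastic case 110 mm long (its x) x 60 mm wide (its y) x 40 mm high (its z), blank paper patch on top, dark seam round it; plain smooth sides; both ends are equivalent. Starts lying flat on the bench. Mass 0.17 to 0.35 kg.
- backstop: the backstop: steel plate square to the deck, 84 mm wide, 100 mm tall, 10 mm thick (behind its face). Origin: foot of its face, on the deck's centre line and upper surface. Its axes are the deck's: x across, y up the slope (away from the plate), z square to the deck, upward. Case centres when finished, in these axes: long (0, 75, 22.5), short (0, 55, 65) mm
- deck_mid (a point): middle of the tilted deck's upper surface, same axes as backstop. The backstop slides down the slope (its -y) against a friction of about 6 N (plus 30 N per m/s) and stays where left. It starts 10 to 30 mm short of a rigid end, which differs each time (face 70 to 95 mm down the slope from here), is not reported or visible, and must be felt: there the push rises well above 9 N
- deck (a joint): extra tilt of the deck, rad: its slope is 0.40 rad plus this (0 to 0.18), low end by the backstop; clamped, does not give. The deck: plate 90 mm wide, 8 mm thick, dark rubber strip on top, no side walls, reaching 125 mm up and down the slope from deck_mid. Rubber and plastic grip: a case put down short of the backstop usually stays there and does not slide home by itself
- rack: the rack's foot, fixed to the bench, grey, 150 x 250 mm, 12 mm thick; origin under its centre, z up; its -y side is the backstop's side. Side posts 116 mm apart (outside) carry the deck and stay below its upper surface; the deck's middle is about 100 mm above the bench
- long_case: the longer case, origin at the centre of its underside, same axes as long_case_mid
- short_case: the shorter case, origin at the centre of its underside
- reagent_bottle: bystander: closed amber bottle, 60 mm across, 130 mm tall, origin under its centre; leave alone
- beaker: bystander: open glass beaker, 70 mm across, 85 mm tall, origin under its centre; leave alone
- jar: bystander: closed white jar, 64 mm across, 70 mm tall, origin under its centre; leave alone
Things that resemble listed ones, but are neither listed nor needed, are in the scene too. Leave any red or yellow look-alike of the short_case alone.

How it is judged:
On the way, in this order (a step that is already met when the one before it is completed fails the run):
1. the long case lies on the deck, centred, snug against the backstop, pressing on it with more than 9 N (only possible with the backstop at its end) (x of long_case_mid in the frame of backstop between -0.012 and 0.012 m and y of long_case_mid in the frame of backstop between 0.071 and 0.0785 m and z of long_case_mid in the frame of backstop between 0.0185 and 0.0265 m and angle between the x axis of long_case_mid and the y axis of backstop, either way round below 0.06 rad and angle between the z axis of long_case_mid and the z axis of backstop, either way round below 0.05 rad and distance of backstop from where it was at the start of the episode above 0.007 m and contact force between long_case and backstop above 9 N), for 0.2 s.
2. the short case lies on the long one, snug against the backstop and pressed home with more than 9 N (x of short_case_mid in the frame of backstop between -0.012 and 0.012 m and y of short_case_mid in the frame of backstop between 0.051 and 0.0585 m and z of short_case_mid in the frame of backstop between 0.061 and 0.069 m and angle between the x axis of each of short_case_mid, long_case_mid and the y axis of backstop, either way round below 0.06 rad and angle between the z axis of each of short_case_mid, long_case_mid and the z axis of backstop, either way round below 0.05 rad and x of long_case_mid in the frame of backstop between -0.012 and 0.012 m and y of long_case_mid in the frame of backstop between 0.071 and 0.0785 m and z of long_case_mid in the frame of backstop between 0.0185 and 0.0265 m and distance of backstop from where it was at the start of the episode above 0.007 m and contact force between short_case and backstop above 9 N), for 0.2 s.
At the end, for the whole second after the job is handed in: Backstop pushed back over 7 mm; long case on the deck, short case on it, each within 12 mm of its centre line, end within 3.5 mm of the backstop, height within 4 mm, turned under 0.06 rad from the slope line, tilted under 0.05 rad from the deck; at rest, released (x of long_case_mid in the frame of backstop between -0.012 and 0.012 m and y of long_case_mid in the frame of backstop between 0.071 and 0.0785 m and z of long_case_mid in the frame of backstop between 0.0185 and 0.0265 m and angle between the x axis of each of long_case_mid, short_case_mid and the y axis of backstop, either way round below 0.06 rad and angle between the z axis of each of long_case_mid, short_case_mid and the z axis of backstop, either way round below 0.05 rad and x of short_case_mid in the frame of backstop between -0.012 and 0.012 m and y of short_case_mid in the frame of backstop between 0.051 and 0.0585 m and z of short_case_mid in the frame of backstop between 0.061 and 0.069 m and distance of backstop from where it was at the start of the episode above 0.007 m and linear speed of each of long_case, short_case below 0.02 m/s); the robot touches nothing.
It fails at once if a case is rammed against the backstop (over 60 N) (contact force between any of long_case, short_case and backstop above 60 N).
It fails at once if a case topples or slaps down (turns faster than 5 rad/s) (angular speed of any of long_case, short_case above 5 rad/s).
It fails at once if the bottle, beaker or jar is pushed more than 25 mm or tipped more than 0.35 rad (distance of any of reagent_bottle, beaker, jar from where it was at the start of the episode above 0.025 m or angle between any of reagent_bottle, beaker, jar's own z axis and vertical above 0.35 rad).
It also fails if it takes over 61 s, if anything falls off the work surface, if the arm or the gripper's body presses on something with over 40 N, if the wrist force passes 120 N, or if a joint passes its speed limit or range.

## Working session

There is one attempt and no reset: what is moved stays moved. The work goes in short steps, Python scripts to look and compute and a tool call to move; the robot and the scene stay as the last step left them, time stands still between calls to the robot, and variables do not carry over. Pictures are saved under pics/ and viewed, and the job is handed in when it is done.

Besides the shell and the picture viewer there is one more tool, called by a JSON object that holds its "method" and its "body", one argument or row to a line. jog_arm: Moves the arm, as the interface text tells. Its arguments: {"type":"object","properties":{"motion":{"type":"array","items":{"type":"number"}},"grip_force":{"type":"number"}},"required":["motion"]}

```bash
ls; mkdir -p pics
python3 - <<'E'
from plant import *
import cv2,json,numpy as np
s=read_state();print(s)
for n in("scene","top"):
    c=read_camera(n);cv2.imwrite(f"pics/{n}0.png",c["frame"][:,:,::-1]);
    np.save(f"pics/{n}0.npy",c,allow_pickle=True)
    print({k:v for k,v in c.items() if k!="frame"})
E
```

```text
pics
{'t': 0.0, 'q': array([-1.26641296e+00,  1.31130011e-01,  1.48926180e+00,  1.18600695e-05,
        1.52300074e+00, -8.53989648e-02]), 'dq': array([-4.03505500e-04,  2.59524028e-03, -2.47195132e-05,  1.08554209e-03,
        2.37940832e-04, -6.74283145e-04]), 'joint_torque': array([ 3.18329359e-03, -5.59841073e+01, -4.91757524e+01,  7.71065452e-02,
        3.59418208e-02, -1.32793002e-04]), 'tool_pos': array([ 0.22783299, -0.55439565,  0.1876157 ]), 'orientation': array([-3.08036203e+00, -6.08052471e-01,  2.90284106e-04]), 'force': array([-0.04926354, -0.08745709,  1.01661186]), 'wrist_torque': array([0.02931477, 0.03852626, 0.02154904]), 'opening': 0.09296537304041788}
{'vertical_fov': 56.50562323217768, 'cx': 324.54574892404554, 'cy': 203.86783843922194, 'dist_coeffs': array([-0.06951106,  0.        ,  0.        ,  0.        ,  0.        ]), 'world_from_camera': array([[-4.34685635e-01,  5.93300632e-01, -6.77526944e-01,
         1.14218395e+00],
       [ 9.00581902e-01,  2.85702690e-01, -3.27606793e-01,
         2.50049735e-01],
       [-7.98046449e-04, -7.52574470e-01, -6.58506667e-01,
         6.36405339e-01],
       [ 0.00000000e+00,  0.00000000e+00,  0.00000000e+00,
         1.00000000e+00]])}
{'vertical_fov': 49.25509934504787, 'cx': 318.22970551650434, 'cy': 189.5739367776696, 'dist_coeffs': array([-0.09380602,  0.        ,  0.        ,  0.        ,  0.        ]), 'world_from_camera': array([[ 0.02155812, -0.98620833,  0.16409869,  0.42180601],
       [-0.99975024, -0.02029822,  0.00935087, -0.04635638],
       [-0.00589099, -0.16425929, -0.98639961,  1.09204053],
       [ 0.        ,  0.        ,  0.        ,  1.        ]])}
```

View pics/scene0.png

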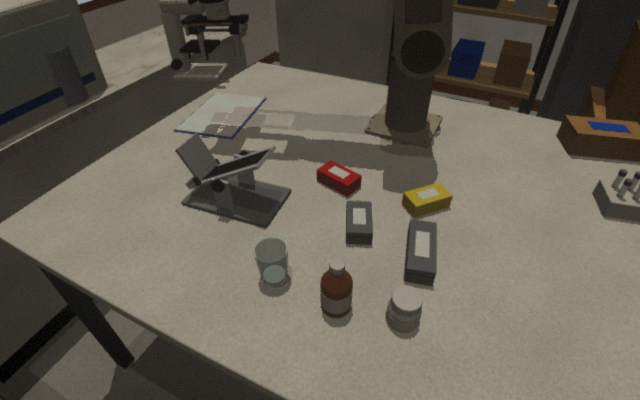

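View pics/top0.png

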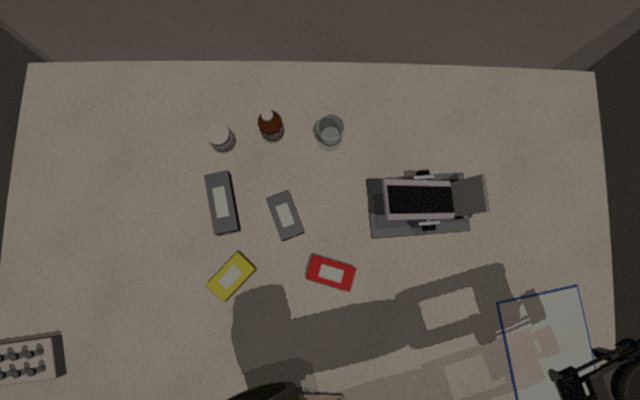

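Long grey case: scene (422,250), top (221,203). Short grey case: scene (359,222), top (285,215). The look-alikes to avoid are red, scene (339,177) / top (331,272), and yellow, scene (427,199) / top (232,276). The rack is at the right of the top view with its backstop at about (470,196), so downslope is roughly world -y. Next are close crops.

```bash
cat > h.py <<'E'
import numpy as np,cv2
def load(n,i=0): return np.load(f"pics/{n}{i}.npy",allow_pickle=True).item()
def K(c):
    f=c["frame"].shape[0]/2/np.tan(np.radians(c["vertical_fov"])/2)
    return np.array([[f,0,c["cx"]],[0,f,c["cy"]],[0,0,1.]])
def rays(c,uv):
    p=cv2.undistortPoints(np.array(uv,float).reshape(-1,1,2),K(c),np.array(c["dist_coeffs"]))[:,0]
    T=c["world_from_camera"];d=np.c_[p,np.ones(len(p))]@T[:3,:3].T
    return T[:3,3],d/np.linalg.norm(d,axis=1)[:,None]
def onz(c,uv,z):
    o,d=rays(c,uv);return o+d*((z-o[2])/d[:,2])[:,None]
def tri(c1,uv1,c2,uv2):
    o1,d1=rays(c1,uv1);o2,d2=rays(c2,uv2);P=[];G=[]
    for a,b in zip(d1,d2):
        t=np.linalg.lstsq(np.c_[a,-b],o2-o1,rcond=None)[0]
        p,q=o1+a*t[0],o2+b*t[1];P.append((p+q)/2);G.append(np.linalg.norm(p-q))
    return np.array(P),np.array(G)
def proj(c,P):
    W=np.linalg.inv(c["world_from_camera"]);
    return cv2.projectPoints(np.array(P,float).reshape(-1,3),cv2.Rodrigues(W[:3,:3])[0],W[:3,3],K(c),np.array(c["dist_coeffs"]))[0][:,0]
def crop(c,x0,y0,x1,y1,s,fn):
    im=cv2.resize(c["frame"][y0:y1,x0:x1,::-1],None,fx=s,fy=s,interpolation=cv2.INTER_CUBIC)
    im=np.clip(im.astype(float)*1.6,0,255).astype(np.uint8)
    for x in range((x0+9)//10*10,x1,10):
        cv2.line(im,((x-x0)*s,0),((x-x0)*s,4 if x%50 else 12),(0,255,0),1)
        if x%20==0: cv2.putText(im,str(x),((x-x0)*s,20),0,.35,(0,255,0),1)
    for y in range((y0+9)//10*10,y1,10):
        cv2.line(im,(0,(y-y0)*s),(4,(y-y0)*s),(0,255,0),1)
        if y%20==0: cv2.putText(im,str(y),(6,(y-y0)*s+4),0,.35,(0,255,0),1)
    cv2.imwrite(fn,im)
E
python3 - <<'E'
from h import *
t=load("top");s=load("scene")
crop(t,355,160,500,250,5,"pics/c1.png")
crop(s,170,125,305,230,5,"pics/c2.png")
crop(t,195,160,315,250,6,"pics/c3.png")
crop(s,335,190,450,290,6,"pics/c4.png")
E
```

```text
(no output)
```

View pics/c1.png

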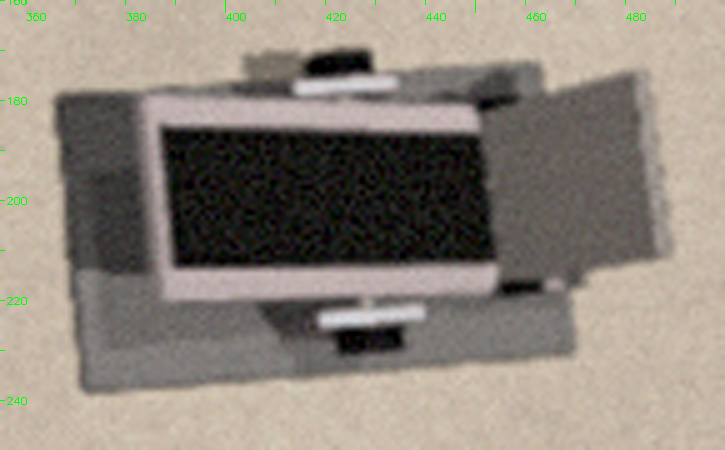

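View pics/c2.png

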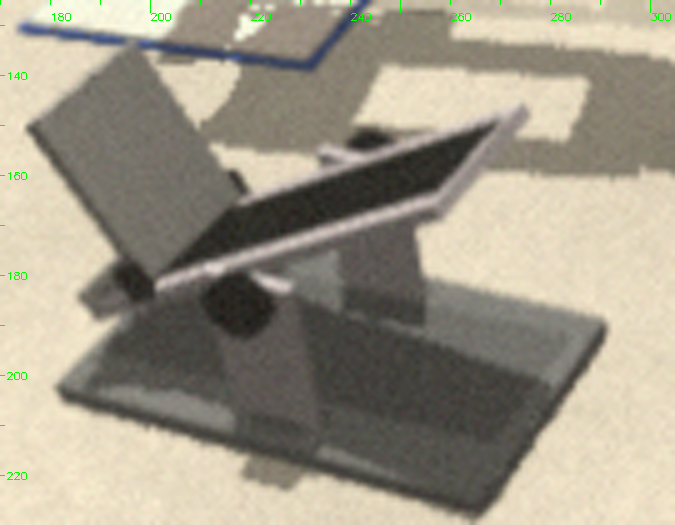

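View pics/c3.png

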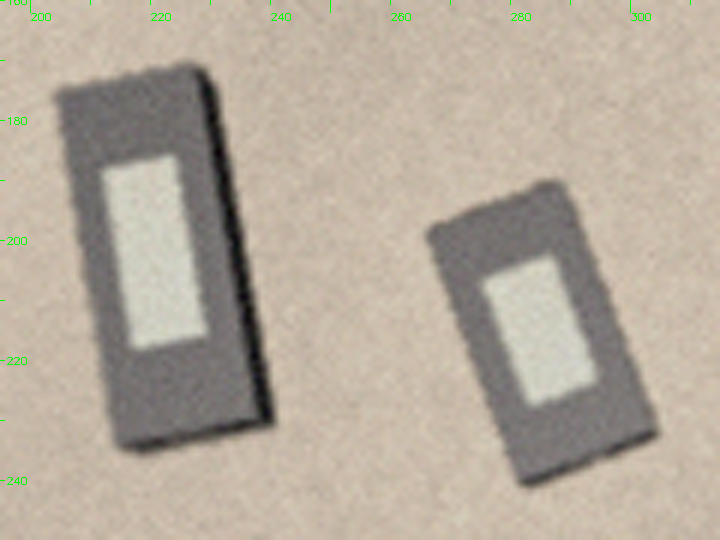

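View pics/c4.png

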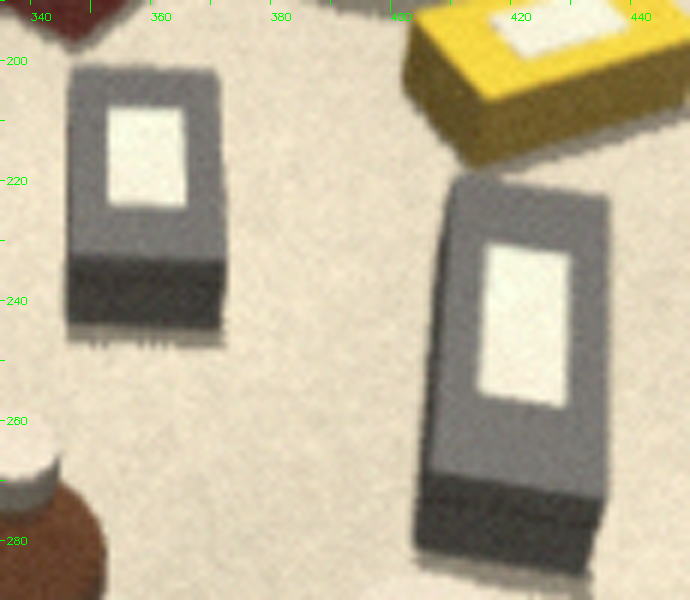

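Run:
```python
from h import *
t=load("top");s=load("scene")
def patch(c,x0,y0,x1,y1,thr):
    pass
# case top faces: mask grey -> quad of (face+patch)
def quad(c,seed,box,lo,hi):
    x0,y0,x1,y1=box; k=4
    im=cv2.resize(cv2.GaussianBlur(c["frame"],(0,0),.8)[y0:y1,x0:x1],None,fx=k,fy=k,interpolation=cv2.INTER_CUBIC).astype(int)
    g=im.mean(2); sat=im.max(2)-im.min(2)
    m=((g>lo)&(g<hi)&(sat<18)).astype(np.uint8)
    m=cv2.morphologyEx(m,cv2.MORPH_OPEN,np.ones((5,5)))
    cs,_=cv2.findContours(m,cv2.RETR_EXTERNAL,cv2.CHAIN_APPROX_NONE)
    best=max(cs,key=cv2.contourArea)
    h=cv2.convexHull(best)
    for e in np.arange(.02,.15,.005):
        q=cv2.approxPolyDP(h,e*cv2.arcLength(h,True),True)
        if len(q)<=4: break
    # refine by line fits to contour pts between corners
    q=q[:,0].astype(float); P=best[:,0].astype(float); L=[]
    for i in range(len(q)):
        a,b=q[i],q[(i+1)%len(q)];d=b-a;l=np.hypot(*d);d/=l
        r=P-a;u=r@d;v=abs(r@[-d[1],d[0]])
        w=P[(u>.12*l)&(u<.88*l)&(v<6)]
        vx,vy,px,py=cv2.fitLine(w.astype(np.float32),cv2.DIST_HUBER,0,.01,.01).ravel();L.append((np.array([px,py]),np.array([vx,vy])))
    out=[]
    for i in range(len(q)):
        (p,d),(p2,d2)=L[i-1],L[i]
        out.append(p+d*np.linalg.solve(np.c_[d,-d2],p2-p)[0])
    return (np.array(out)+.5)/k-.5+[x0,y0]
for n,c,b in (("long",t,(197,163,247,243)),("short",t,(259,183,311,247)),("long",s,(398,214,446,292)),("short",s,(338,196,380,250))):
    f=c["frame"][b[1]:b[3],b[0]:b[2]].mean(2)
    print(n,np.percentile(f,[5,20,40,60,80]).round())
    print(np.array2string(quad(c,None,b,60 if c is t else 60,104),precision=1))
for p in [(221,180),(228,215),(236,190),(250,240)]: print(t["frame"][p[1],p[0]])
for p in [(420,265),(420,280),(425,240),(395,240)]: print(s["frame"][p[1],p[0]])
```

```text
long [ 55.  71. 111. 115. 118.]
[[226.  169.3]
 [236.5 227.4]
 [214.  238.2]
 [202.8 174.4]]
short [ 71.  77. 115. 117. 120.]
[[288.5 187.9]
 [305.5 232.8]
 [281.2 242.4]
 [264.4 197.5]]
long [ 39.  73.  80. 133. 137.]
[[410.4 217.3]
 [436.2 222.9]
 [435.8 272.6]
 [406.7 267.7]]
short [ 38.  73.  83. 134. 138.]
[[345.6 200.1]
 [370.6 201.4]
 [372.5 232.7]
 [345.6 231.6]]
[72 69 66]
[120 118 112]
[120 112 101]
[126 116 106]
[78 75 73]
[36 35 32]
[157 153 139]
[146 140 122]
```

Run:
```python
from h import *
t=load("top");s=load("scene")
def patch(c,box,thr):
    x0,y0,x1,y1=box;k=8
    g=cv2.resize(c["frame"][y0:y1,x0:x1].mean(2),None,fx=k,fy=k,interpolation=cv2.INTER_CUBIC)
    g=cv2.GaussianBlur(g,(0,0),4)
    m=(g>thr).astype(np.uint8)
    n,l,st,ce=cv2.connectedComponentsWithStats(m)
    i=1+np.argmax(st[1:,4]);cs,_=cv2.findContours((l==i).astype(np.uint8),cv2.RETR_EXTERNAL,cv2.CHAIN_APPROX_NONE)
    cc=cs[0][:,0]
    r=cv2.boxPoints(cv2.minAreaRect(cc))
    f=lambda p:(np.array(p)+.5)/k-.5+[x0,y0]
    return f(ce[i]),f(r),st[i,4]/k/k
for n,bt,bs in (("long",(208,182,234,222),(411,228,433,262)),("short",(272,200,297,230),(350,204,370,228))):
    a,ra,A=patch(t,bt,100);b,rb,B=patch(s,bs,108)
    P,g=tri(t,[a],s,[b]);print(n,a,b,A,B,P,g)
    z=P[0,2]
    for c,r in((t,ra),(s,rb)):
        w=onz(c,r,z)
        e=w-np.roll(w,-1,0);L=np.linalg.norm(e[:,:2],axis=1);j=np.argmax(L)
        print(" patch LxW",L.round(4),"ang deg",np.degrees(np.arctan2(e[j,1],e[j,0]))%180)
q=lambda x,y,x0,y0,k=5:((x+.5)/k-.5+x0,(y+.5)/k-.5+y0)
T=[q(x,y,355,160) for x,y in [(478,108),(497,262),(632,72),(658,258),(140,97),(165,299)]]
S=[q(x,y,170,125) for x,y in [(155,275),(243,203),(30,125),(135,42),(437,212),(523,110)]]
P,g=tri(t,T,s,S)
for n,p,gg in zip(["foot+x","foot-x","top+x","top-x","deckhi+x","deckhi-x"],P,g): print(n,p.round(4),gg.round(4))
f=P[:2].mean(0);h=P[4:].mean(0);d=h-f
print("yaw",np.degrees(np.arctan2(d[1],d[0])),"slope",np.arctan2(d[2],np.hypot(d[0],d[1])),np.linalg.norm(d), "plate tall",np.linalg.norm(P[2]-P[0]),np.linalg.norm(P[3]-P[1]))
# rack foot corners top view at z=.012
R=[q(x,y,355,160) for x,y in [(57,95),(84,391),(573,352),(540,63)]]
w=onz(t,R,.012);print(w)
R=[q(x,y,170,125) for x,y in [(62,393),(478,510),(605,325)]]
print(onz(s,R,.012))
```

```text
long [220.19378273 201.67983929] [422.03182039 243.80479773] 369.9375 362.109375 [[0.56100375 0.20209105 0.04550297]] [0.00087727]
 patch LxW [0.031  0.0758 0.0307 0.0759] ang deg 13.520857849692703
 patch LxW [0.0789 0.0332 0.0792 0.0309] ang deg 11.573989936512987
short [284.55917527 214.64603462] [358.91165302 215.7722729 ] 281.390625 209.84375 [[0.53319719 0.04437476 0.04115898]] [0.00120126]
 patch LxW [0.0313 0.0559 0.0311 0.0558] ang deg 22.494526573938593
 patch LxW [0.0316 0.0574 0.0301 0.0572] ang deg 21.038900002395735
foot+x [ 0.6167 -0.3497  0.0754] 0.0033
foot-x [ 0.5425 -0.3565  0.0701] 0.0075
top+x [ 0.6211 -0.399   0.1526] 0.0017
top-x [ 0.5376 -0.4067  0.152 ] 0.0003
deckhi+x [ 0.6032 -0.177   0.1578] 0.0011
deckhi-x [ 0.5149 -0.1873  0.1572] 0.0018
yaw 96.84220330623266 slope 0.45733031829266435 0.19194620968904716 plate tall 0.09165480249633565 0.09608167705868005
[[ 0.63200794 -0.15594656  0.012     ]
 [ 0.48351497 -0.16995813  0.012     ]
 [ 0.50693752 -0.41519427  0.012     ]
 [ 0.65393459 -0.40303208  0.012     ]]
[[ 0.65701771 -0.39322688  0.012     ]
 [ 0.63538425 -0.15238494  0.012     ]
 [ 0.48698303 -0.16726761  0.012     ]]
```

Run:
```python
from h import *
t=load("top");s=load("scene")
crop(t,375,165,500,235,6,"pics/d1.png")
crop(s,170,125,285,195,6,"pics/d2.png")
for n,uv in (("bottle",(271,125)),("beaker",(330,130)),("jar",(222,138))): print(n,onz(t,[uv],.06))
```

```text
bottle [[0.7526511  0.08347065 0.06      ]]
beaker [[ 0.74251516 -0.06229958  0.06      ]]
jar [[0.71744443 0.20332266 0.06      ]]
```

View pics/d1.png

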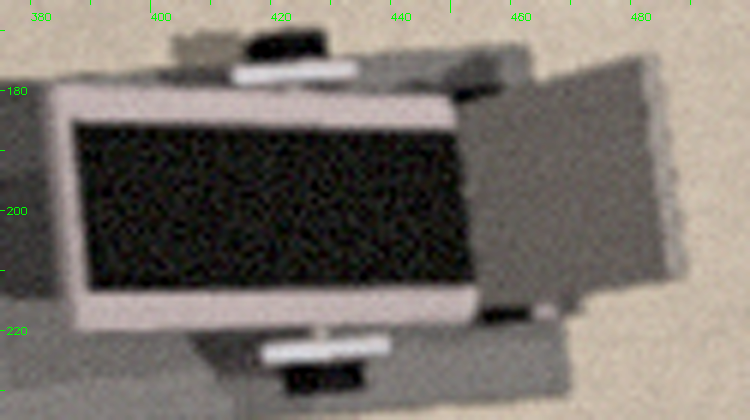

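View pics/d2.png

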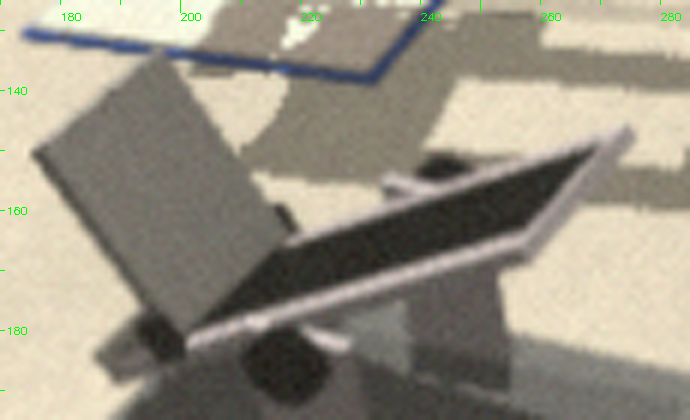

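Run:
```python
from h import *
t=load("top");s=load("scene")
k=6;q=lambda x,y,x0,y0:((x+.5)/k-.5+x0,(y+.5)/k-.5+y0)
names=["striplo+x","striplo-x","striphi+x","striphi-x","platetop+x","platetop-x"]
T=[q(x,y,375,165) for x,y in [(457,132),(475,285),(75,122),(90,290),(642,60),(668,278)]]
S=[q(x,y,170,125) for x,y in [(205,325),(290,243),(522,233),(600,148),(35,152),(162,52)]]
P,g=tri(t,T,s,S)
for n,p,gg in zip(names,P,g): print(n,p.round(4),gg.round(4))
d=P[2:4].mean(0)-P[:2].mean(0);L=np.linalg.norm(d)
print("mid lo",P[:2].mean(0),"mid hi",P[2:4].mean(0),"len",L,"yaw",np.degrees(np.arctan2(d[1],d[0])),"slope",np.arctan2(d[2],np.hypot(*d[:2])),"w",np.linalg.norm(P[0]-P[1]),np.linalg.norm(P[2]-P[3]))
for a,b in((2,0),(3,1)):
    e=P[a]-P[b];print("slope",np.arctan2(e[2],np.hypot(*e[:2])))
e=P[4:].mean(0)-P[:2].mean(0);print("plate",np.linalg.norm(e),np.arctan2(np.hypot(e[0],e[1]),e[2]))
# from rack centre & plate
```

```text
striplo+x [ 0.6045 -0.3521  0.069 ] 0.0043
striplo-x [ 0.5426 -0.3564  0.0705] 0.0061
striphi+x [ 0.5905 -0.1868  0.1564] 0.0013
striphi-x [ 0.529  -0.1916  0.1568] 0.0021
platetop+x [ 0.6203 -0.401   0.1506] 0.0018
platetop-x [ 0.5383 -0.4062  0.1517] 0.0003
mid lo [ 0.57355458 -0.35428448  0.06972613] mid hi [ 0.55974314 -0.18921248  0.15663131] len 0.18706157758594222 yaw 94.78275140468887 slope 0.4831609354986246 w 0.06212685171212423 0.06169662400379008
slope 0.4850691508007199
slope 0.48124221257924754
plate 0.09534987992953055 0.5473977327757316
```

```bash
cat > m.py <<'E'
import numpy as np,sys
from scipy.spatial.transform import Rotation as Ro
from plant import read_state
s=.483;ya=np.radians(5.1)
h=np.array([-np.sin(ya),np.cos(ya),0]);ez=np.array([0,0,1.])
u=np.cos(s)*h+np.sin(s)*ez;n=-np.sin(s)*h+np.cos(s)*ez;dx=np.array([np.cos(ya),np.sin(ya),0])
MID=np.array([.569,-.285,.1045])
RD=Ro.from_matrix(np.c_[u,dx,-n])
def down(xdeg):
    a=np.radians(xdeg);return Ro.from_matrix(np.c_[[np.cos(a),np.sin(a),0],[np.sin(a),-np.cos(a),0],[0,0,-1]])
def deckpt(y,z,x=0): return MID+u*y+n*z+dx*x
def go(p,R):
    st=read_state();p0=st["tool_pos"];R0=Ro.from_rotvec(st["orientation"])
    a=R0.inv().apply(np.array(p)-p0);w=(R0.inv()*R).as_rotvec()
    print("t",st["t"],"q",st["q"].round(2),"F",st["force"].round(1),"op",round(st["opening"],4))
    print("shift_mm",(a*1e3).round(1),"turn_deg",np.degrees(w).round(2)," -> ",(a/.5).round(4),(w/(np.pi/2)).round(4))
def where():
    st=read_state();d=st["tool_pos"]-MID
    print("t",st["t"],"tcp",st["tool_pos"].round(4),"deck xyz mm",(np.array([d@dx,d@u,d@n])*1e3).round(1),"F deck",np.round([st["force"]@dx,st["force"]@u,st["force"]@n],1),"op",round(st["opening"],4))
    w=(RD.inv()*Ro.from_rotvec(st["orientation"])).as_rotvec();print("tilt vs deck deg (tool axes)",np.degrees(w).round(2))
E
python3 -c "
from m import *
go([.561,.202,.2],down(12.5)); go([.42,-.1,.22],down(15))
F=MID+u*-.0795;print('face foot est',F)"
```

```text
t 0.1 q [-1.27  0.13  1.49 -0.    1.52 -0.09] F [-0.3 -0.3  0.4] op 0.0928
shift_mm [ 595.6 -573.1  -11.3] turn_deg [-0.1   0.    9.83]  ->  [ 1.1912 -1.1463 -0.0226] [-0.0011  0.      0.1093]
t 0.1 q [-1.27  0.13  1.49 -0.    1.52 -0.09] F [-0.3 -0.3  0.4] op 0.0928
shift_mm [ 350.4 -347.4  -31.7] turn_deg [-0.1  -0.    7.33]  ->  [ 0.7009 -0.6948 -0.0634] [-0.0011 -0.      0.0815]
face foot est [ 0.57525866 -0.35512691  0.06757717]
```

{"method": "jog_arm", "body": {
  "motion": [1,0.7,-0.7,-0.06,0,0,0.08,1,0.7,-0.7,-0.06,0,0,0.08,1,0.7,-0.7,-0.06,0,0,0.08,1,0.7,-0.7,-0.06,0,0,0.08,1,0.7,-0.7,-0.06,0,0,0.08,1,0.7,-0.7,-0.06,0,0,0.08,1,0.7,-0.7,-0.06,0,0,0.08,1,0.7,-0.7,-0.06,0,0,0.08],
  "grip_force": 50
}}

```text
t: 0.9
tool_pos: [0.3817, -0.1845, 0.2124]
orientation: [-3.113, -0.413, 0.0]
force: [1.4, -0.4, 0.5]
opening: 0.0929
```

```bash
python3 -c "
from m import *
go([.561,.202,.12],down(12.5))"
```

```text
t 0.9 q [-0.57 -0.37  1.91  0.    1.61  0.73] F [ 1.4 -0.4  0.5] op 0.0929
shift_mm [ 273.8 -326.2   93. ] turn_deg [-0.1   0.    2.61]  ->  [ 0.5475 -0.6525  0.186 ] [-0.0011  0.      0.029 ]
```

{"method": "jog_arm", "body": {
  "motion": [1,0.548,-0.652,0.186,0,0,0.029,1,0.548,-0.652,0.186,0,0,0.029,1,0.548,-0.652,0.186,0,0,0.029,1,0.548,-0.652,0.186,0,0,0.029,1,0.548,-0.652,0.186,0,0,0.029,1,0.548,-0.652,0.186,0,0,0.029,1,0.548,-0.652,0.186,0,0,0.029,1,0.548,-0.652,0.186,0,0,0.029]
}}

```text
t: 1.7
tool_pos: [0.546, 0.1704, 0.1271]
orientation: [-3.121, -0.342, 0.001]
force: [0.8, -0.8, 0.8]
opening: 0.0929
```

```bash
python3 -c "
from m import *
go([.561,.202,.08],down(12.5))"
```

```text
t 1.7 q [0.21 0.09 1.64 0.   1.41 1.56] F [ 0.8 -0.8  0.8] op 0.0929
shift_mm [ 21.5 -27.5  47.1] turn_deg [-0.09  0.03  0.01]  ->  [ 0.043  -0.055   0.0942] [-0.001   0.0003  0.0001]
```

{"method": "jog_arm", "body": {
  "motion": [1,0.043,-0.055,0.03,0,0,0,1,0.043,-0.055,0.094,0,0,0,1,0.043,-0.055,0.094,0,0,0,1,0.043,-0.055,0.094,0,0,0]
}}

```text
t: 2.1
tool_pos: [0.5597, 0.2014, 0.0793]
orientation: [-3.122, -0.342, 0.006]
force: [-0.4, -0.0, 0.6]
opening: 0.0932
```

```bash
python3 -c "
from m import *
go([.561,.202,.010],down(12.5))
from plant import read_camera
import h,cv2
c=read_camera('scene');h.crop(c,350,130,490,290,4,'pics/g1.png')
c=read_camera('top');h.crop(c,170,140,290,250,4,'pics/g2.png')"
```

```text
t 2.1 q [0.26 0.2  1.62 0.   1.33 1.61] F [-0.4 -0.   0.6] op 0.0932
shift_mm [ 1.6 -0.2 69.3] turn_deg [-0.07  0.21  0.02]  ->  [ 0.0032 -0.0003  0.1385] [-0.0008  0.0023  0.0002]
```

View pics/g1.png

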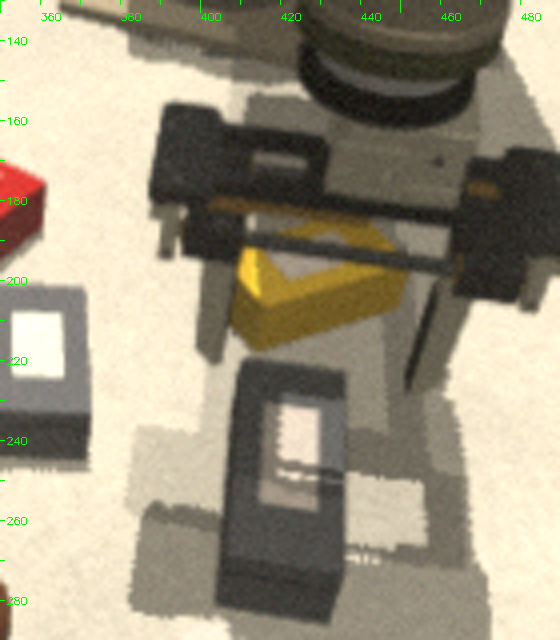

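The open fingers, at about (404,300) and (412,390) in the crop, straddle the long case symmetrically. I'll go down and grip.

{"method": "jog_arm", "body": {
  "motion": [1,0.003,0,0.05,0,0,0,1,0.003,0,0.1,0,0,0,1,0.003,0,0.139,0,0,0,1,0.003,0,0.139,0,0,0,1,0.003,0,0.139,0,0,0]
}}

```text
t: 2.7
tool_pos: [0.5642, 0.2016, 0.0141]
orientation: [-3.121, -0.339, -0.004]
force: [0.1, 0.5, 0.5]
opening: 0.0929
```

{"method": "jog_arm", "body": {
  "motion": [0,0,0,0,0,0,0,0,0,0,0,0,0,0,0,0,0,0,0,0,0,0,0,0,0,0,0,0,0,0,0,0,0,0,0,0,0,0,0,0,0,0],
  "grip_force": 50
}}

```text
t: 3.3
tool_pos: [0.5651, 0.2017, 0.0159]
orientation: [-3.121, -0.34, -0.007]
force: [-3.7, -3.6, 8.7]
opening: 0.0495
```

```bash
python3 -c "
from m import *
print(read_state())
from plant import read_camera
import h,cv2
c=read_camera('scene');h.crop(c,350,130,490,290,4,'pics/g3.png')
c=read_camera('top');h.crop(c,170,140,290,250,5,'pics/g4.png')"
```

```text
{'t': 3.3, 'q': array([2.56586226e-01, 2.70522725e-01, 1.65595446e+00, 1.37376884e-03,
       1.21052643e+00, 1.61013558e+00]), 'dq': array([-1.91033863e-03, -2.88098998e-03,  1.79204596e-03, -9.42802713e-03,
        8.08598724e-03, -6.57559447e-06]), 'joint_torque': array([  0.68549501, -51.35771513, -40.58805585,   0.52342638,
        -2.32187301,   0.17138301]), 'tool_pos': array([0.56512019, 0.20174476, 0.01586977]), 'orientation': array([-3.12121373, -0.33961678, -0.00682748]), 'force': array([-3.69654153, -3.61912398,  8.71265363]), 'wrist_torque': array([-0.43626517,  0.71324946,  0.05267055]), 'opening': 0.04950317939949411}
```

View pics/g3.png

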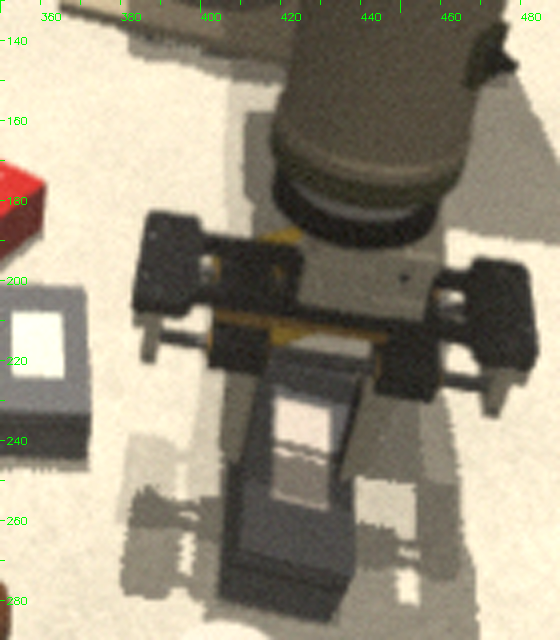

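View pics/g4.png

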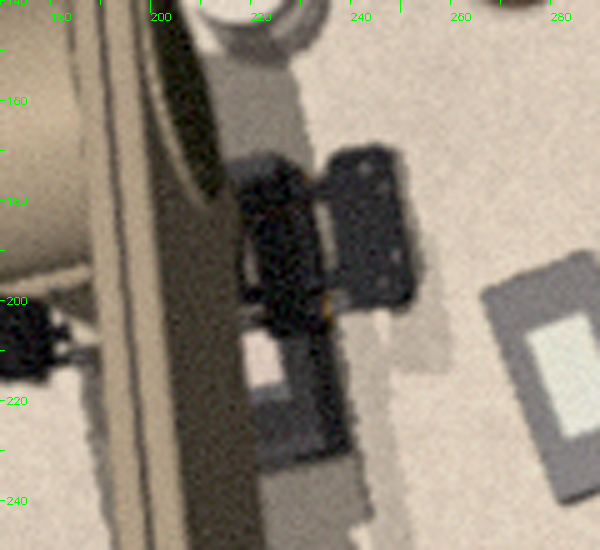

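The case sits between the pads and hasn't visibly moved, but an opening of 49.5 mm on a 60 mm case suggests over-squeezing or flex. I'll ease the grip and check.

{"method": "jog_arm", "body": {
  "motion": [0,0,0,0,0,0,0,0,0,0,0,0,0,0,0,0,0,0,0,0,0,0,0,0,0,0,0,0],
  "grip_force": 25
}}

```text
t: 3.8
tool_pos: [0.5678, 0.198, 0.0196]
orientation: [3.119, 0.338, 0.012]
force: [-4.8, -11.5, 18.8]
opening: 0.0298
```

```bash
python3 -c "
from m import *
from plant import read_camera
import h,cv2
c=read_camera('scene');h.crop(c,370,170,490,290,6,'pics/g5.png')
c=read_camera('top');h.crop(c,170,140,290,250,5,'pics/g6.png')
print(read_state())"
```

```text
{'t': 3.9, 'q': array([ 0.2536923 ,  0.26684132,  1.65288128, -0.0053245 ,  1.21456145,
        1.61050474]), 'dq': array([-1.67337427e-03, -1.78097056e-04,  1.06315221e-03, -1.04909724e-05,
        1.16443989e-03, -8.64366264e-05]), 'joint_torque': array([  5.76238364, -49.26762342, -40.06370544,   3.3025948 ,
        -2.91740656,  -0.10197064]), 'tool_pos': array([0.56777617, 0.19800473, 0.01960663]), 'orientation': array([3.11944159, 0.3379357 , 0.01248889]), 'force': array([ -4.83884137, -11.7928059 ,  18.40405631]), 'wrist_torque': array([-1.92550188,  0.90964149, -0.17944964]), 'opening': 0.03027701034891103}
```

View pics/g5.png

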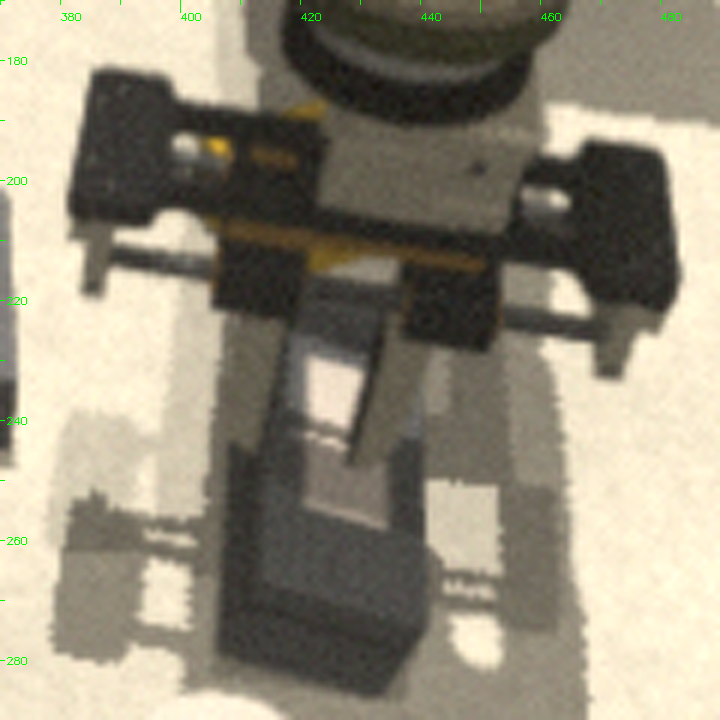

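View pics/g6.png

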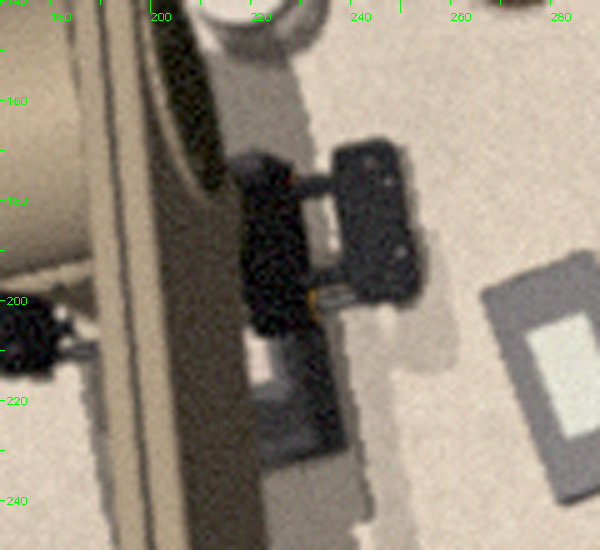

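```bash
python3 -c "
from h import *
c=load('scene');t=load('top')
print(proj(c,[[.5597,.2014,.0793]]),proj(t,[[.5597,.2014,.0793]]))
y=np.array([.217,-.976,0])
P=np.array([.5597,.2014,.0793])
print(proj(c,[P+y*.0465,P-y*.0465,P+y*.0465+[0,0,.019],P-y*.0465+[0,0,.019]]))
P=np.array([.5678,.1980,.0196])
print(proj(c,[P,P+y*.015,P-y*.015]))
"
```

```text
[[424.44414856 232.32676768]] [[217.0218614  200.31159926]]
[[402.26027291 228.79954527]
 [446.92722338 235.89465146]
 [403.51430435 222.3422822 ]
 [448.93473104 229.44890283]]
[[417.15903046 253.31423603]
 [410.2938154  252.16785771]
 [424.05347891 254.46373441]]
```

```bash
python3 -c "
from m import *
from plant import read_camera
import h,cv2
c=read_camera('scene');h.crop(c,395,205,450,290,9,'pics/g7.png')
print(read_state()['opening'])
"
```

```text
0.030005436538436906
```

View pics/g7.png

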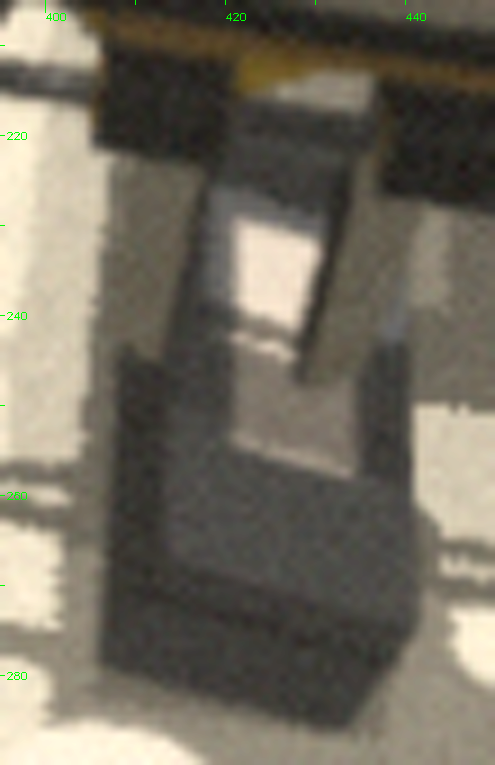

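The fingertips appear about 8 px above where the reported TCP projects, so they are roughly 20 mm higher than I assumed. The grip only caught the case's top edge and slipped, and the right finger now rests on a slightly rolled case. I'll open slowly to let it down.

{"method": "jog_arm", "body": {
  "motion": [0.33,0,0,0,0,0,0,0.34,0,0,0,0,0,0,0.35,0,0,0,0,0,0,0.36,0,0,0,0,0,0,0.37,0,0,0,0,0,0,0.38,0,0,0,0,0,0,0.39,0,0,0,0,0,0,0.4,0,0,0,0,0,0]
}}

```text
t: 4.75
tool_pos: [0.5674, 0.1981, 0.0193]
orientation: [3.119, 0.338, 0.011]
force: [1.1, -1.8, -0.6]
opening: 0.0369
```

```bash
python3 -c "
from m import *
from plant import read_camera
import h,cv2
c=read_camera('scene');h.crop(c,375,185,480,290,7,'pics/g8.png')
print(read_state()['opening'])
"
```

```text
0.037315657539083356
```

View pics/g8.png

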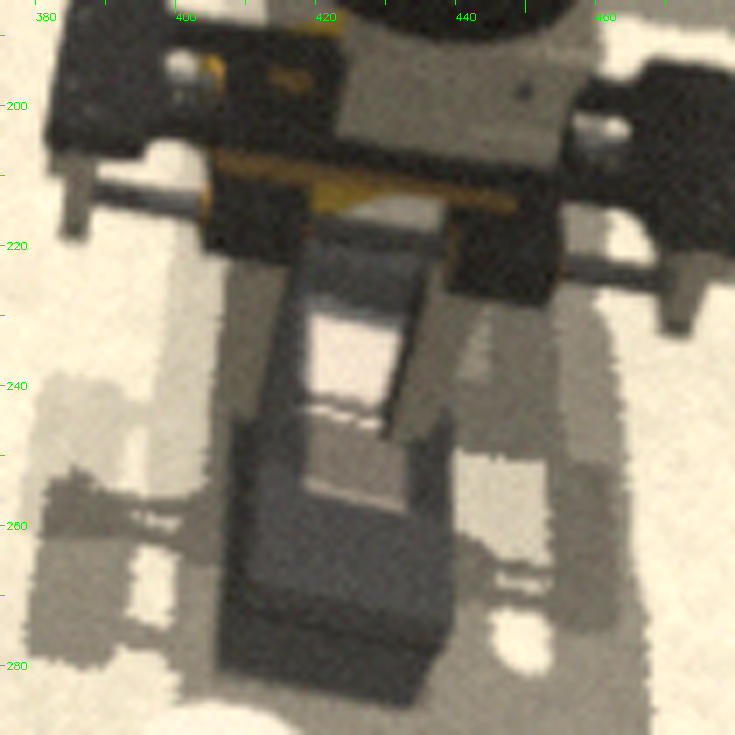

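{"method": "jog_arm", "body": {
  "motion": [0.42,0,0,0,0,0,0,0.43,0,0,0,0,0,0,0.44,0,0,0,0,0,0,0.45,0,0,0,0,0,0,0.46,0,0,0,0,0,0,0.47,0,0,0,0,0,0,0.48,0,0,0,0,0,0,0.5,0,0,0,0,0,0]
}}

```text
t: 5.6
tool_pos: [0.5675, 0.1981, 0.0194]
orientation: [3.119, 0.338, 0.012]
force: [0.3, -0.0, 0.2]
opening: 0.0462
```

{"method": "jog_arm", "body": {
  "motion": [0.52,0,0,0,0,0,0,0.54,0,0,0,0,0,0,0.56,0,0,0,0,0,0,0.58,0,0,0,0,0,0,0.6,0,0,0,0,0,0,0.62,0,0,0,0,0,0,0.64,0,0,0,0,0,0,0.66,0,0,0,0,0,0]
}}

```text
t: 6.4
tool_pos: [0.5675, 0.1981, 0.0194]
orientation: [3.119, 0.338, 0.012]
force: [0.0, 0.2, 0.6]
opening: 0.061
```

```bash
python3 -c "
from m import *
from plant import read_camera
import h,cv2
c=read_camera('scene');h.crop(c,375,185,480,290,7,'pics/g9.png')
print(read_state()['opening'])
"
```

```text
0.06147833741886386
```

View pics/g9.png

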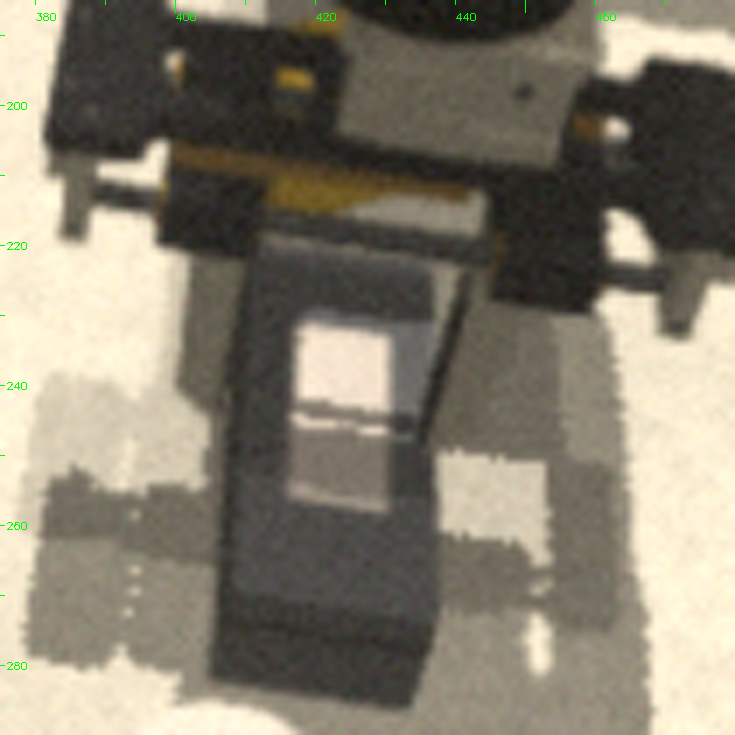

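```bash
python3 -c "
from h import *
c=load('scene')
for dz in (0,.01,.02,.03): print(dz,proj(c,[[.5597,.2014,.0793+dz]]).round(1),proj(c,[[.5675,.1981,.0194+dz]]).round(1),proj(c,[[.5597-dz,.2014,.0793]]).round(1))
g=np.degrees;
"
```

```text
0 [[424.4 232.3]] [[417.2 253.3]] [[424.4 232.3]]
0.01 [[425.3 229. ]] [[418.  250.2]] [[425.6 229.3]]
0.02 [[426.2 225.5]] [[418.8 247.1]] [[426.8 226.3]]
0.03 [[427. 222.]] [[419.5 244. ]] [[427.9 223.3]]
```

```bash
python3 -c "
from m import *
go([.561,.203,-.008],down(12.5))"
```

```text
t 6.45 q [ 0.25  0.27  1.65 -0.01  1.21  1.61] F [-0.4  0.7 -0.9] op 0.0615
shift_mm [-5.5 -6.3 27.3] turn_deg [ 0.27 -0.4  -0.13]  ->  [-0.011  -0.0127  0.0547] [ 0.0029 -0.0045 -0.0014]
```

Open fully and centre first, then descend in steps.

{"method": "jog_arm", "body": {
  "motion": [1,-0.011,0,0,0.003,-0.004,-0.001,1,-0.011,0,0,0.003,-0.004,-0.001,1,-0.011,-0.013,0,0.003,-0.004,-0.001,1,-0.011,-0.013,0,0.003,-0.004,-0.001,1,-0.011,-0.013,0.02,0.003,-0.004,-0.001,1,-0.011,-0.013,0.035,0.003,-0.004,-0.001,1,-0.011,-0.013,0.045,0.003,-0.004,-0.001,1,-0.011,-0.013,0.045,0.003,-0.004,-0.001]
}}

```text
t: 7.25
tool_pos: [0.5597, 0.2028, -0.0049]
orientation: [3.123, 0.341, -0.003]
force: [-0.1, -0.6, -0.3]
opening: 0.0927
```

```bash
python3 -c "
from m import *
go([.561,.203,-.010],down(12.5))
from plant import read_camera
import h,cv2
c=read_camera('scene');h.crop(c,375,185,480,290,7,'pics/g10.png')"
```

```text
t 7.25 q [ 0.26  0.29  1.67 -0.    1.18  1.61] F [-0.1 -0.6 -0.3] op 0.0927
shift_mm [1.4 0.  5.1] turn_deg [ 0.01  0.12 -0.04]  ->  [0.0027 0.0001 0.0101] [ 0.0001  0.0013 -0.0005]
```

View pics/g10.png

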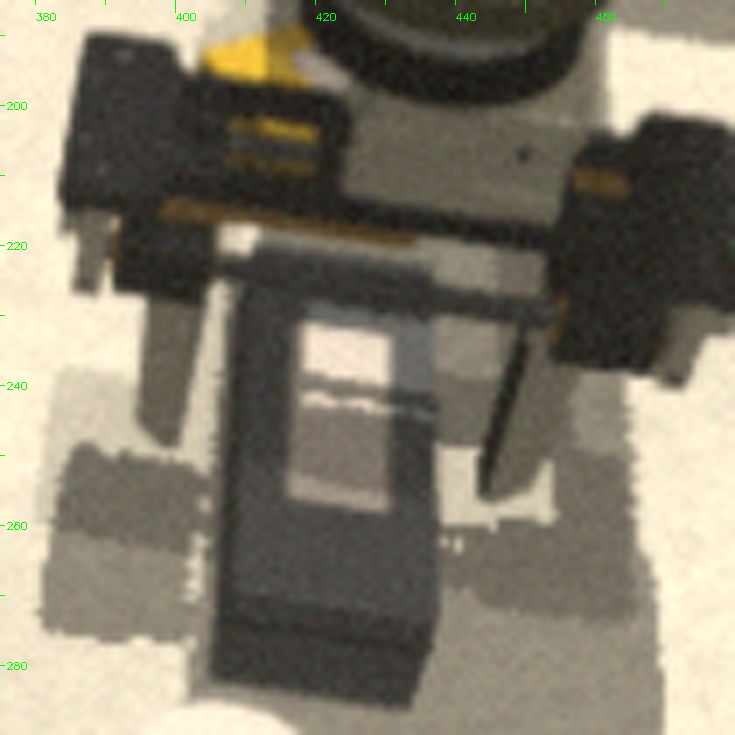

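TCP reads -5 mm with no contact, so the reading is about 20 mm low along the tool. The tips, (397,248) and (446,256), straddle the flat case. Down 5 mm more, then close.

{"method": "jog_arm", "body": {
  "motion": [1,0.003,0,0.01,0,0,0,1,0.003,0,0.01,0,0,0,0.68,0.003,0,0.01,0,0,0,0.6,0.003,0,0.01,0,0,0,0.6,0.003,0,0.01,0,0,0,0,0.003,0,0.01,0,0,0,0,0.003,0,0.01,0,0,0,0,0.003,0,0.01,0,0,0],
  "grip_force": 40
}}

```text
t: 8.1
tool_pos: [0.5617, 0.2033, -0.009]
orientation: [3.123, 0.341, -0.001]
force: [-0.6, 0.3, 1.3]
opening: 0.0597
```

```bash
python3 -c "
from m import *
go([.561,.203,-.010],down(12.5))
print(read_state()['tool_pos'])
from plant import read_camera
import h,cv2
c=read_camera('scene');h.crop(c,375,185,480,290,7,'pics/g11.png')"
```

```text
t 8.1 q [0.26 0.3  1.67 0.   1.17 1.61] F [-0.6  0.3  1.3] op 0.0597
shift_mm [-0.8  0.1  1. ] turn_deg [-0.    0.05 -0.04]  ->  [-0.0015  0.0002  0.0019] [-0.      0.0005 -0.0005]
[ 0.56171581  0.20327024 -0.00904865]
```

View pics/g11.png

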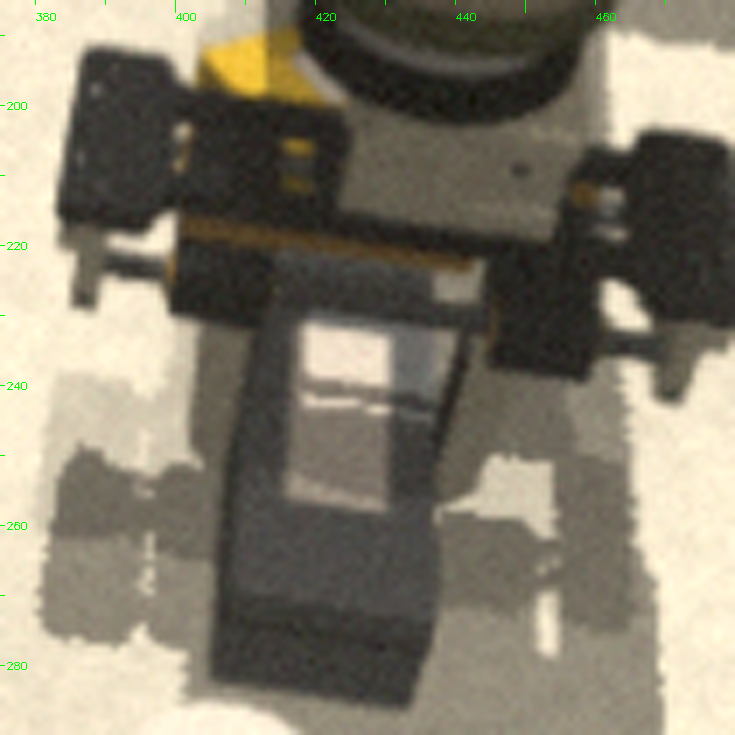

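Opening 59.7 mm, a sound full-side grip. Lift gently.

{"method": "jog_arm", "body": {
  "motion": [0,0,0,-0.01,0,0,0,0,0,0,-0.04,0,0,0,0,0,0,-0.1,0,0,0,0,0,0,-0.18,0,0,0,0,0,0,-0.28,0,0,0,0,0,0,-0.38,0,0,0,0,0,0,-0.46,0,0,0,0,0,0,-0.46,0,0,0]
}}

```text
t: 8.95
tool_pos: [0.5657, 0.2044, 0.2308]
orientation: [-3.121, -0.341, -0.02]
force: [1.4, -0.3, -1.7]
opening: 0.0598
```

```bash
python3 -c "
from m import *
print(read_state()['tool_pos'])
p=deckpt(.014,.09);print(p);go(p,RD)"
```

```text
[0.56566147 0.20436671 0.23084445]
[ 0.57161358 -0.31428455  0.19070664]
t 8.95 q [0.26 0.11 1.44 0.   1.58 1.61] F [ 1.4 -0.3 -1.7] op 0.0598
shift_mm [-106.6  507.7   38.4] turn_deg [ 20.41  22.03 -80.75]  ->  [-0.2132  1.0155  0.0768] [ 0.2268  0.2448 -0.8972]
```

{"method": "jog_arm", "body": {
  "motion": [0,-0.21,0.99,0,0.227,0.245,-0.897,0,-0.21,0.99,0,0.227,0.245,-0.897,0,-0.21,0.99,0,0.227,0.245,-0.897,0,-0.21,0.99,0,0.227,0.245,-0.897,0,-0.21,0.99,0,0.227,0.245,-0.897,0,-0.21,0.99,0,0.227,0.245,-0.897,0,-0.21,0.99,0,0.227,0.245,-0.897,0,-0.21,0.99,0,0.227,0.245,-0.897]
}}

```text
t: 9.75
tool_pos: [0.5675, -0.1394, 0.2263]
orientation: [-2.372, -1.608, -0.331]
force: [0.7, 0.6, -2.6]
opening: 0.0598
```

```bash
python3 -c "
from m import *
where()
p=deckpt(.014,.09);print(p);go(p,RD)"
```

```text
t 9.75 tcp [ 0.5675 -0.1394  0.2263] deck xyz mm [ 11.4 185.1  40.5] F deck [ 0.7 -0.7 -2.6] op 0.0598
tilt vs deck deg (tool axes) [-6.05 -7.27 25.73]
[ 0.57161358 -0.31428455  0.19070664]
t 9.75 q [-0.55  0.16  1.43  0.32  1.69 -0.15] F [ 0.7  0.6 -2.6] op 0.0598
shift_mm [-162.8   69.   -24.8] turn_deg [  6.05   7.27 -25.73]  ->  [-0.3256  0.138  -0.0497] [ 0.0672  0.0808 -0.2859]
```

{"method": "jog_arm", "body": {
  "motion": [0,-0.1,0.05,-0.06,0.067,0.081,-0.286,0,-0.2,0.09,-0.06,0.067,0.081,-0.286,0,-0.325,0.138,-0.05,0.067,0.081,-0.286,0,-0.325,0.138,-0.05,0.067,0.081,-0.286,0,-0.325,0.138,-0.05,0.067,0.081,-0.286,0,-0.325,0.138,-0.05,0.067,0.081,-0.286]
}}

```text
t: 10.35
tool_pos: [0.5708, -0.3144, 0.1884]
orientation: [-1.855, -2.023, -0.458]
force: [0.3, 0.5, -2.7]
opening: 0.0596
```

```bash
python3 -c "
from m import *
where()
go(deckpt(.014,.03),RD)
from plant import read_camera
import h,cv2
for n in('scene','top'):
    c=read_camera(n);np.save('pics/%s1.npy'%n,c,allow_pickle=True)
    h.crop(c,*((160,95,320,220,5) if n=='scene' else (355,145,515,250,5)),'pics/k%s.png'%n)"
```

```text
t 10.35 tcp [ 0.5708 -0.3144  0.1884] deck xyz mm [-0.8 12.9 88. ] F deck [ 0.3 -0.9 -2.6] op 0.0596
tilt vs deck deg (tool axes) [0.08 0.19 0.16]
t 10.35 q [-0.77  0.64  0.94  0.33  1.93 -0.8 ] F [ 0.3  0.5 -2.7] op 0.0596
shift_mm [ 0.9  0.9 58. ] turn_deg [-0.08 -0.19 -0.16]  ->  [0.0018 0.0018 0.1159] [-0.0008 -0.0021 -0.0018]
```

View pics/kscene.png

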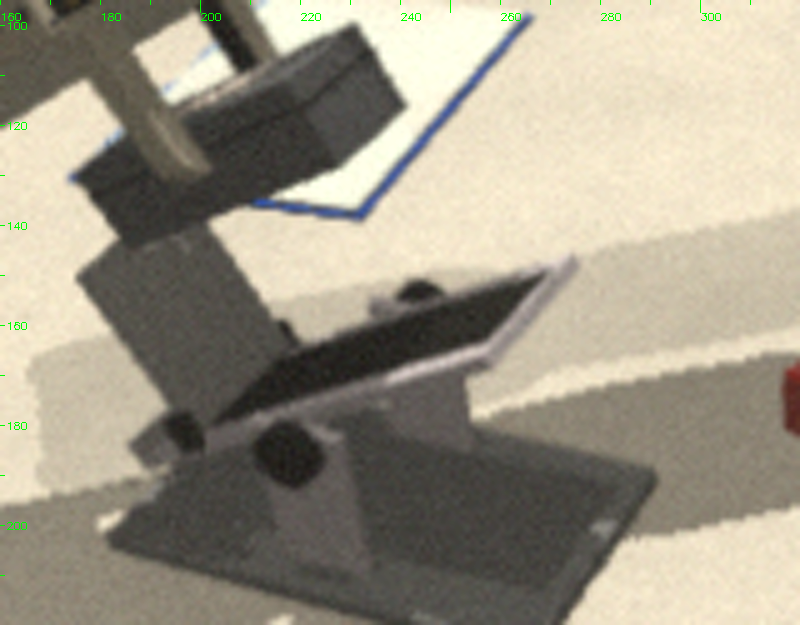

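View pics/ktop.png

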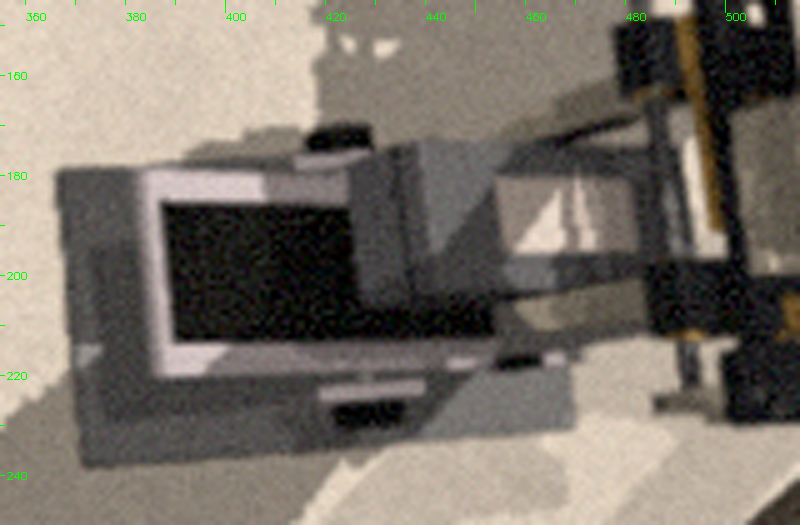

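Run:
```python
from h import *; import m
t=load("top",1);s=load("scene",1)
k=5;q=lambda x,y,x0,y0:((x+.5)/k-.5+x0,(y+.5)/k-.5+y0)
T=[q(*p,355,145) for p in[(344,183),(358,305)]];S=[q(*p,160,95) for p in[(340,166),(405,106)]]
P,g=tri(t,T,s,S)
for p in P:
    d=p-m.MID;print(p.round(4),g,"deck xyz",d@m.dx*1e3,d@m.u*1e3,d@m.n*1e3)
# predicted
for dn in(.009,):
  tcp=m.read_state()["tool_pos"]
  for sx in(.03,-.03):
    for e in (.075,-.075):
      for hh in (0,.045):
        p=tcp+m.dx*sx+m.u*e+m.n*(dn+hh);print("pred",sx,e,hh,proj(s,[p]).round(1),proj(t,[p]).round(1))
```

```text
[ 0.5877 -0.2515  0.2296] [0.00330921 0.00073208] deck xyz 21.64167532999876 86.12823372798465 96.05652644598223
[ 0.5369 -0.2541  0.2339] [0.00330921 0.00073208] deck xyz -29.278821340228486 89.86015385113829 99.01060962458222
pred 0.03 0.075 0 [[226.6 128. ]] [[423.1 176. ]]
pred 0.03 0.075 0.045 [[215.  109.7]] [[438.6 171.3]]
pred 0.03 -0.075 0 [[184.1 144.4]] [[475.5 178.3]]
pred 0.03 -0.075 0.045 [[172.8 128.3]] [[491.7 174. ]]
pred -0.03 0.075 0 [[240.8 115.6]] [[426.3 205.6]]
pred -0.03 0.075 0.045 [[230.2  97.9]] [[442.1 202.1]]
pred -0.03 -0.075 0 [[198.8 132.3]] [[479.  205.4]]
pred -0.03 -0.075 0.045 [[188.3 116.6]] [[495.4 202.2]]
```

Both views match my prediction of the held case: corner seen at (228,128), predicted (226.6,128), and far corner seen at (241,116), predicted (240.8,115.6). The offset is therefore tool-fixed along z. I'll lower it over the deck.

{"method": "jog_arm", "body": {
  "motion": [0,0.002,0.002,0.05,0,-0.002,-0.002,0,0.002,0.002,0.1,0,-0.002,-0.002,0,0.002,0.002,0.14,0,-0.002,-0.002,0,0.002,0.002,0.165,0,-0.002,-0.002,0,0.002,0.002,0.165,0,-0.002,-0.002]
}}

```text
t: 10.95
tool_pos: [0.5693, -0.2719, 0.1189]
orientation: [-1.851, -2.035, -0.455]
force: [-0.1, 0.5, -3.2]
opening: 0.06
```

```bash
python3 -c "
from m import *
where()
go(deckpt(.014,-.009),RD)
from plant import read_camera
import h,cv2
for n in('scene','top'):
    c=read_camera(n);np.save('pics/%s2.npy'%n,c,allow_pickle=True)
    h.crop(c,*((160,95,320,220,5) if n=='scene' else (355,145,515,250,5)),'pics/l%s.png'%n)"
```

```text
t 10.95 tcp [ 0.5693 -0.2719  0.1189] deck xyz mm [ 1.5 18.2  6.7] F deck [-0.  -1.1 -3.1] op 0.06
tilt vs deck deg (tool axes) [ 0.06 -0.14 -0.31]
t 10.95 q [-0.73  0.59  1.13  0.33  1.77 -0.82] F [-0.1  0.5 -3.2] op 0.06
shift_mm [-4.1 -1.5 15.7] turn_deg [-0.06  0.14  0.31]  ->  [-0.0082 -0.003   0.0314] [-0.0007  0.0015  0.0035]
```

View pics/lscene.png

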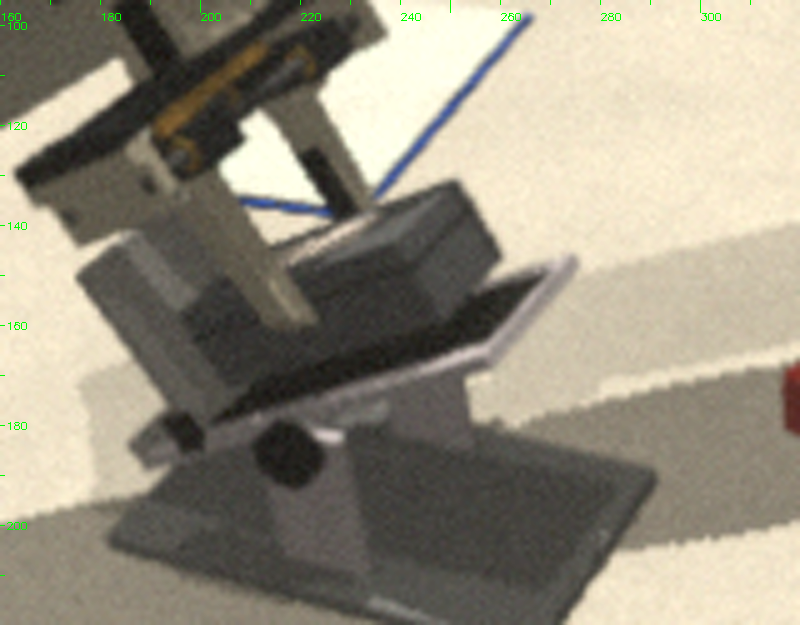

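View pics/ltop.png

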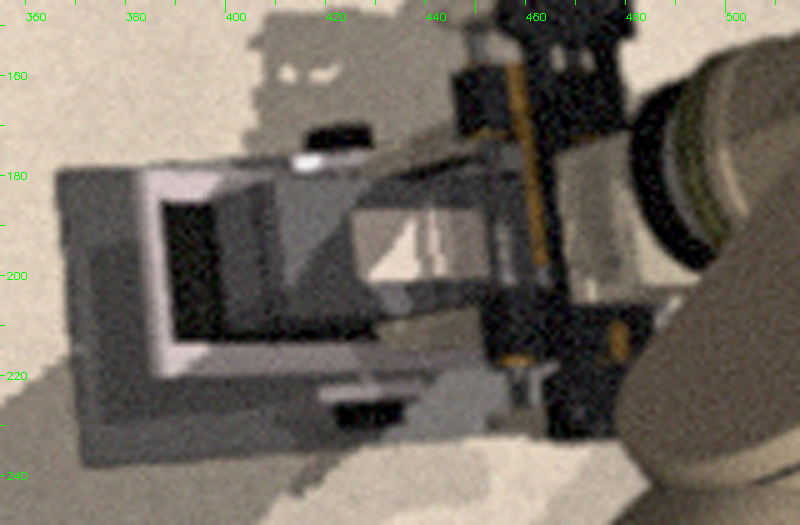

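The case is parallel to the deck, with a gap of about 15 mm, and about 3 mm too far to +x. The top view shows case edges at rows 183 and 208 against the strip at 185.6 and 213. I'll correct that and feel down.

{"method": "jog_arm", "body": {
  "motion": [0,-0.004,-0.006,0.008,0,0.001,0.003,0,-0.006,-0.006,0.014,0,0.001,0.003,0,-0.006,-0.006,0.02,0,0.001,0.003,0,-0.006,-0.006,0.02,0,0.001,0.003]
}}

```text
t: 11.45
tool_pos: [0.5668, -0.2723, 0.1099]
orientation: [-1.857, -2.03, -0.456]
force: [0.0, 0.1, -3.1]
opening: 0.06
```

```bash
python3 -c "
from m import *
where()"
```

```text
t 11.45 tcp [ 0.5668 -0.2723  0.1099] deck xyz mm [-1.1 13.9 -1.2] F deck [ 0.  -1.4 -2.8] op 0.06
tilt vs deck deg (tool axes) [-0.06 -0.15 -0.01]
```

{"method": "jog_arm", "body": {
  "motion": [0,0,0,0.004,0,0,0,0,0,0,0.008,0,0,0,0,0,0,0.01,0,0,0,0,0,0,0.01,0,0,0]
}}

```text
t: 11.85
tool_pos: [0.5665, -0.2698, 0.1052]
orientation: [-1.857, -2.03, -0.456]
force: [0.3, -0.1, -3.6]
opening: 0.0598
```

```bash
python3 -c "
from m import *
where()"
```

```text
t 11.85 tcp [ 0.5665 -0.2698  0.1052] deck xyz mm [-1.1 14.  -6.5] F deck [ 0.3 -1.8 -3.1] op 0.0598
tilt vs deck deg (tool axes) [-0.04 -0.13 -0.01]
```

{"method": "jog_arm", "body": {
  "motion": [0,0,0,0.003,0,0,0,0,0,0,0.006,0,0,0,0,0,0,0.006,0,0,0]
}}

```text
t: 12.15
tool_pos: [0.5665, -0.2694, 0.1035]
orientation: [-1.859, -2.032, -0.456]
force: [-1.3, -4.6, 1.5]
opening: 0.0597
```

```bash
python3 -c "
from m import *
where()"
```

```text
t 12.15 tcp [ 0.5665 -0.2694  0.1035] deck xyz mm [-1.1 13.5 -8.2] F deck [-1.7 -3.2  3.4] op 0.0597
tilt vs deck deg (tool axes) [-0.1  -0.23 -0.02]
```

Touchdown at height -8 mm, as predicted (-9). Now I'll slide down the slope to find the backstop.

{"method": "jog_arm", "body": {
  "motion": [0,-0.006,0,0,0,0,0,0,-0.012,0,0,0,0,0,0,-0.018,0,0,0,0,0,0,-0.024,0,0,0,0,0,0,-0.03,0,0,0,0,0]
}}

```text
t: 12.65
tool_pos: [0.5678, -0.2828, 0.0964]
orientation: [-1.858, -2.031, -0.456]
force: [0.1, -0.4, -0.4]
opening: 0.0598
```

```bash
python3 -c "
from m import *
where()
from plant import read_camera
import h,cv2
for n in('scene','top'):
    c=read_camera(n);np.save('pics/%s3.npy'%n,c,allow_pickle=True)
    h.crop(c,*((160,95,320,220,5) if n=='scene' else (355,145,515,250,5)),'pics/n%s.png'%n)"
```

```text
t 12.65 tcp [ 0.5678 -0.2828  0.0964] deck xyz mm [-1.  -1.7 -8.2] F deck [ 0.1 -0.6 -0.1] op 0.0598
tilt vs deck deg (tool axes) [-0.09 -0.21 -0.02]
```

View pics/nscene.png

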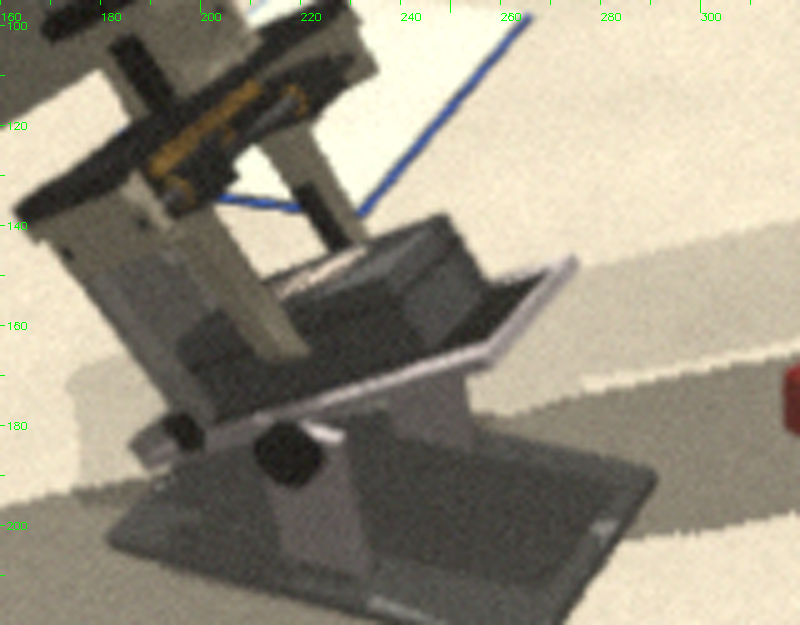

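View pics/ntop.png

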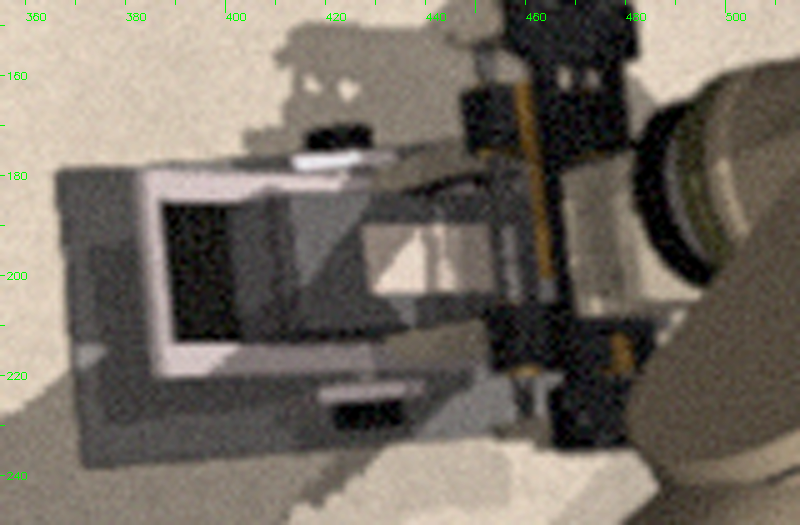

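The case lies flat, centred on the strip (case rows ~185-212, strip 185.6-213), and nearly at the plate. Continue pushing.

{"method": "jog_arm", "body": {
  "motion": [0,-0.004,0,0,0,0,0,0,-0.008,0,0,0,0,0,0,-0.012,0,0,0,0,0,0,-0.016,0,0,0,0,0]
}}

```text
t: 13.15
tool_pos: [0.5683, -0.2896, 0.0927]
orientation: [-1.858, -2.031, -0.456]
force: [-1.3, 4.4, 1.2]
opening: 0.0598
```

```bash
python3 -c "
from m import *
where()"
```

```text
t 13.15 tcp [ 0.5683 -0.2896  0.0927] deck xyz mm [-1.1 -9.5 -8.3] F deck [-0.9  4.5 -1. ] op 0.0598
tilt vs deck deg (tool axes) [-0.08 -0.17 -0.02]
```

{"method": "jog_arm", "body": {
  "motion": [0,-0.004,0,0,0,0,0,0,-0.008,0,0,0,0,0,0,-0.012,0,0,0,0,0]
}}

```text
t: 13.45
tool_pos: [0.5688, -0.2948, 0.0899]
orientation: [-1.857, -2.031, -0.456]
force: [-0.8, 4.4, 0.2]
opening: 0.0596
```

{"method": "jog_arm", "body": {
  "motion": [0,-0.004,0,0,0,0,0,0,-0.008,0,0,0,0,0,0,-0.012,0,0,0,0,0]
}}

```text
t: 13.75
tool_pos: [0.5691, -0.2973, 0.0888]
orientation: [-1.852, -2.029, -0.46]
force: [-6.6, 20.3, 17.4]
opening: 0.06
```

```bash
python3 -c "
from m import *
where()"
```

```text
t 13.75 tcp [ 0.5691 -0.2973  0.0888] deck xyz mm [ -1.  -18.1  -8.2] F deck [-4.7 26.5  5.7] op 0.06
tilt vs deck deg (tool axes) [-0.    0.18 -0.13]
```

Hard stop felt: the push rose from about 5 N to 26 N within 3 mm. Hold at about 18 N for 0.6 s.

{"method": "jog_arm", "body": {
  "motion": [0,-0.0036,0,0,0,0,0,0,-0.0036,0,0,0,0,0,0,-0.0036,0,0,0,0,0,0,-0.0036,0,0,0,0,0,0,-0.0036,0,0,0,0,0,0,-0.0036,0,0,0,0,0]
}}

```text
t: 14.35
tool_pos: [0.569, -0.297, 0.089]
orientation: [-1.848, -2.027, -0.462]
force: [-4.2, 11.3, 8.9]
opening: 0.0599
```

```bash
python3 -c "
from m import *
where()
from plant import read_camera
import h,cv2
for n in('scene','top'):
    c=read_camera(n);np.save('pics/%s4.npy'%n,c,allow_pickle=True)
    h.crop(c,*((160,95,320,220,5) if n=='scene' else (355,145,515,250,5)),'pics/o%s.png'%n)
where()"
```

```text
t 14.35 tcp [ 0.569 -0.297  0.089] deck xyz mm [ -1.1 -17.8  -8.2] F deck [-3.2 14.5  2.4] op 0.0599
tilt vs deck deg (tool axes) [ 0.08  0.38 -0.18]
t 14.45 tcp [ 0.569 -0.297  0.089] deck xyz mm [ -1.  -17.8  -8.1] F deck [-1.9 15.1  1.9] op 0.0599
tilt vs deck deg (tool axes) [ 0.07  0.38 -0.18]
```

View pics/oscene.png

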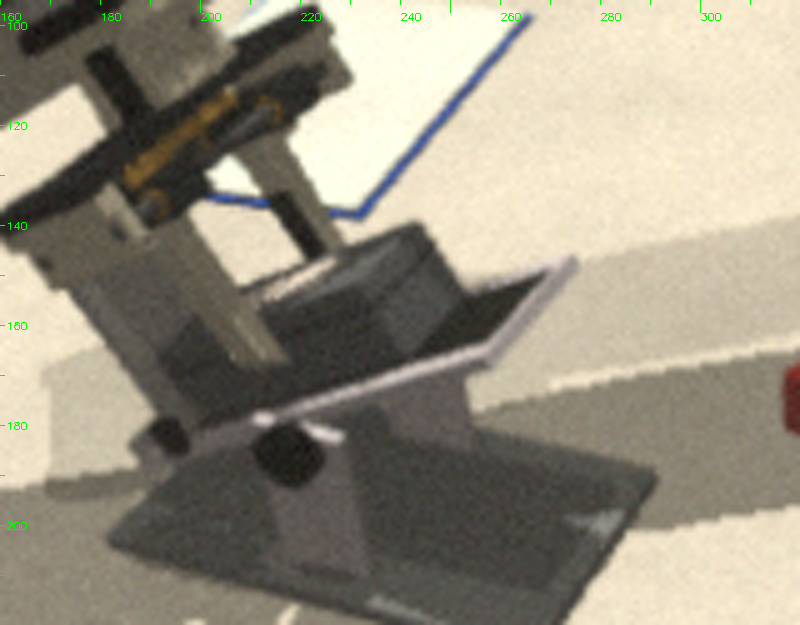

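View pics/otop.png

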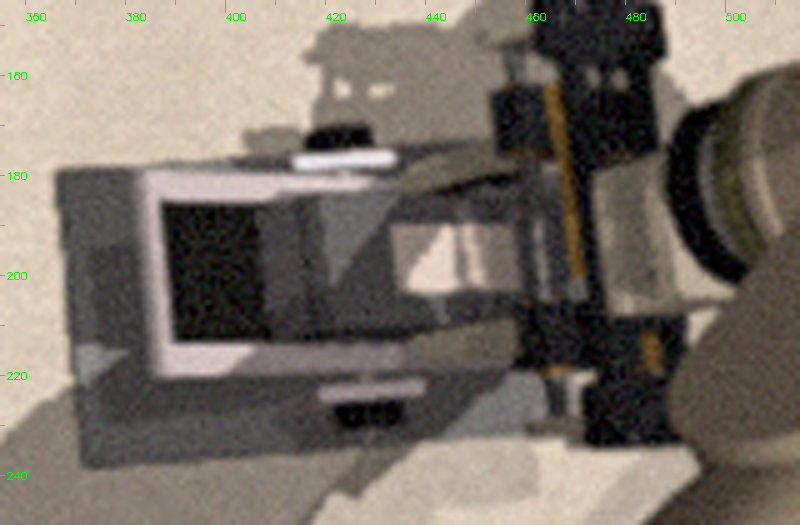

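{"method": "jog_arm", "body": {
  "motion": [0,-0.0044,0,0,0,0,0,0,-0.0044,0,0,0,0,0,0,-0.0044,0,0,0,0,0,0,-0.0044,0,0,0,0,0,0,-0.0044,0,0,0,0,0,0,-0.0044,0,0,0,0,0]
}}

```text
t: 15.05
tool_pos: [0.569, -0.297, 0.0891]
orientation: [-1.844, -2.026, -0.464]
force: [-2.9, 12.1, 8.8]
opening: 0.0599
```

```bash
python3 -c "
from m import *
where()"
```

```text
t 15.05 tcp [ 0.569  -0.297   0.0891] deck xyz mm [ -1.1 -17.7  -8.1] F deck [-1.8 15.   2.1] op 0.0599
tilt vs deck deg (tool axes) [ 0.15  0.58 -0.24]
```

{"method": "jog_arm", "body": {
  "motion": [0,0,0,0,0,0,0,0,0,0,0,0,0,0,0.66,0,0,0,0,0,0,0.72,0,0,0,0,0,0,0.8,0,0,0,0,0,0,0.9,0,0,0,0,0,0,0.95,0,0,0,0,0,0,0.95,0,0,0,0,0,0]
}}

```text
t: 15.85
tool_pos: [0.569, -0.2972, 0.0891]
orientation: [-1.844, -2.026, -0.464]
force: [-0.2, 0.3, -0.3]
opening: 0.0877
```

```bash
python3 -c "
from m import *
where()"
```

```text
t 15.85 tcp [ 0.569  -0.2972  0.0891] deck xyz mm [ -1.1 -17.9  -8. ] F deck [-0.2  0.1 -0.4] op 0.0877
tilt vs deck deg (tool axes) [ 0.14  0.57 -0.24]
```

{"method": "jog_arm", "body": {
  "motion": [1,0,0,-0.04,0,0,0,1,0,0,-0.1,0,0,0,1,0,0,-0.18,0,0,0,1,0,0,-0.26,0,0,0,1,0,0,-0.26,0,0,0]
}}

```text
t: 16.35
tool_pos: [0.5762, -0.3623, 0.2101]
orientation: [-1.852, -2.034, -0.465]
force: [-0.2, -0.0, 1.7]
opening: 0.0927
```

```bash
python3 -c "
from m import *
where()
go([.533,.0445,.13],down(21.8))
from plant import read_camera
import h,cv2
for n in('scene','top'):
    c=read_camera(n);np.save('pics/%s5.npy'%n,c,allow_pickle=True)
    h.crop(c,*((160,95,320,220,5) if n=='scene' else (355,145,515,250,5)),'pics/p%s.png'%n)"
```

```text
t 16.35 tcp [ 0.5762 -0.3623  0.2101] deck xyz mm [  0.3 -19.7 129.6] F deck [-0.2  0.8  1.5] op 0.0927
tilt vs deck deg (tool axes) [-0.24  0.1  -0.33]
t 16.35 q [-0.81  0.75  0.75  0.33  2.02 -0.82] F [-0.2 -0.   1.7] op 0.0927
shift_mm [324.6  -6.1 261.4] turn_deg [-17.49 -24.06  72.04]  ->  [ 0.6491 -0.0122  0.5229] [-0.1943 -0.2673  0.8005]
```

View pics/pscene.png

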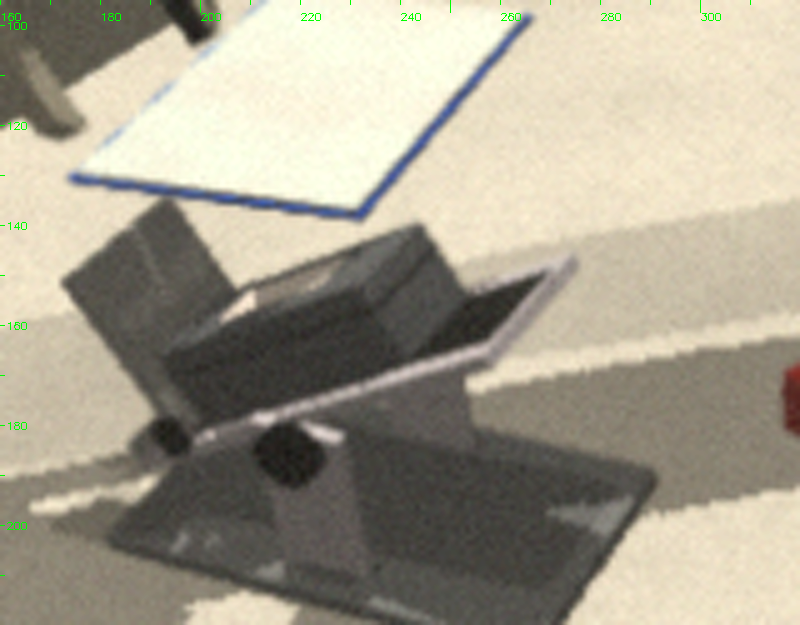

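View pics/ptop.png

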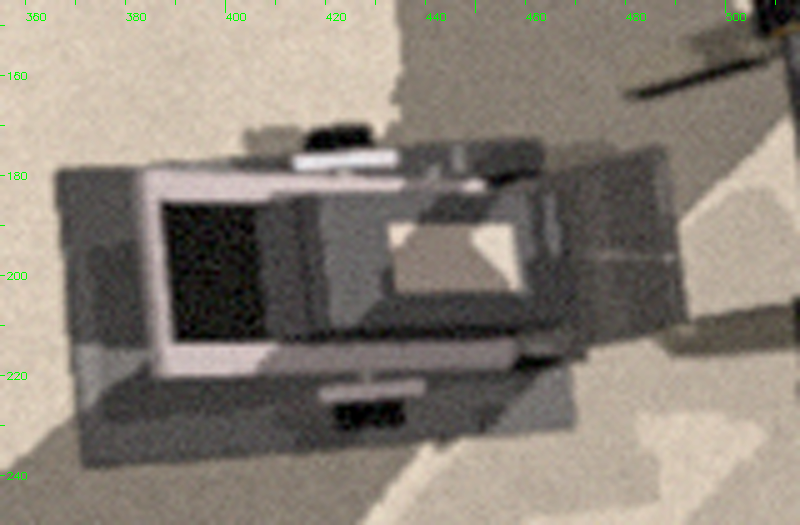

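The long case lies flat, centred and snug, and the plate moved back about 10 mm (top corner in scene from column 176 to 172.5). On to the short case, travelling high.

```bash
python3 -c "
from m import *
go([.533,.0445,.25],down(21.8))"
```

```text
t 16.45 q [-0.81  0.75  0.76  0.33  2.01 -0.82] F [ 0.6  0.4 -0.6] op 0.093
shift_mm [379.6  -4.4 151.3] turn_deg [-17.94 -24.17  71.99]  ->  [ 0.7592 -0.0088  0.3026] [-0.1994 -0.2686  0.7999]
```

{"method": "jog_arm", "body": {
  "motion": [1,0.759,-0.009,0.303,-0.199,-0.269,0.8,1,0.759,-0.009,0.303,-0.199,-0.269,0.8,1,0.759,-0.009,0.303,-0.199,-0.269,0.8,1,0.759,-0.009,0.303,-0.199,-0.269,0.8,1,0.759,-0.009,0.303,-0.199,-0.269,0.8,1,0.759,-0.009,0.303,-0.199,-0.269,0.8,1,0.759,-0.009,0.303,-0.199,-0.269,0.8,1,0.759,-0.009,0.303,-0.199,-0.269,0.8]
}}

```text
t: 17.25
tool_pos: [0.5365, 0.0012, 0.243]
orientation: [-2.907, -0.954, -0.101]
force: [0.5, -0.1, -0.0]
opening: 0.0932
```

```bash
python3 -c "
from m import *
go([.533,.0445,.12],down(21.8))"
```

```text
t 17.25 q [-0.17 -0.1   1.62  0.1   1.59  0.77] F [ 0.5 -0.1 -0. ] op 0.0932
shift_mm [ 11.9 -30.  126.4] turn_deg [-3.82 -4.59 14.51]  ->  [ 0.0238 -0.06    0.2529] [-0.0424 -0.051   0.1612]
```

{"method": "jog_arm", "body": {
  "motion": [1,0.024,-0.06,0.05,-0.042,-0.051,0.161,1,0.024,-0.06,0.15,-0.042,-0.051,0.161,1,0.024,-0.06,0.253,-0.042,-0.051,0.161,1,0.024,-0.06,0.253,-0.042,-0.051,0.161,1,0.024,-0.06,0.253,-0.042,-0.051,0.161]
}}

```text
t: 17.75
tool_pos: [0.5307, 0.0448, 0.1179]
orientation: [-3.083, -0.596, 0.009]
force: [0.5, -0.9, 0.3]
opening: 0.0929
```

```bash
python3 -c "
from m import *
go([.533,.0445,.06],down(21.8))
from plant import read_camera
import h,cv2
c=read_camera('scene');h.crop(c,300,130,420,260,5,'pics/s1.png')"
```

```text
t 17.75 q [-0.01 -0.    1.76  0.    1.39  1.18] F [ 0.5 -0.9  0.3] op 0.0929
shift_mm [ 2.3  1.3 57.9] turn_deg [-0.16  0.29  0.1 ]  ->  [0.0047 0.0026 0.1158] [-0.0018  0.0032  0.0011]
```

View pics/s1.png

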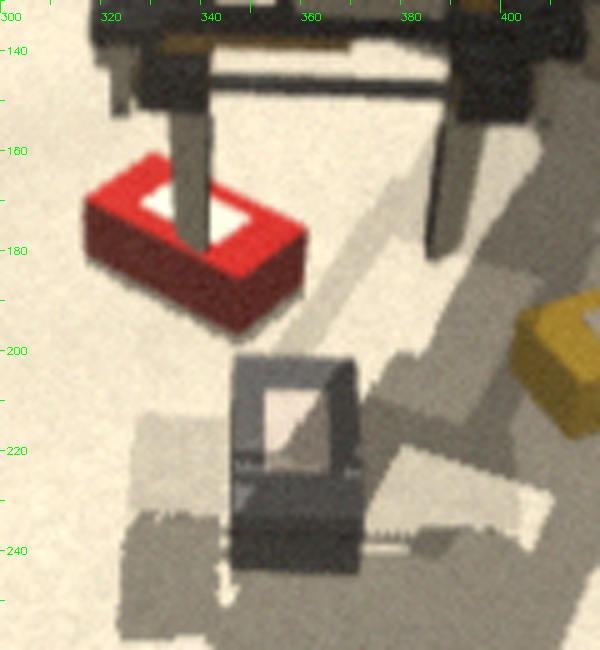

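Fingers are centred around the short grey case, tips at (338,180) and (386,181), clear of the red and yellow look-alikes. Descend to the same depth as before.

{"method": "jog_arm", "body": {
  "motion": [1,0.005,0.003,0.06,-0.002,0.003,0.001,1,0.005,0.003,0.12,-0.002,0.003,0.001,1,0.005,0.003,0.18,-0.002,0.003,0.001,1,0.005,0.003,0.22,-0.002,0.003,0.001,1,0.005,0.003,0.24,-0.002,0.003,0.001,1,0.005,0.003,0.24,-0.002,0.003,0.001,1,0.005,0.003,0.24,-0.002,0.003,0.001]
}}

```text
t: 18.5
tool_pos: [0.5375, 0.0434, 0.0029]
orientation: [3.083, 0.592, 0.012]
force: [0.3, -0.2, 0.8]
opening: 0.0928
```

```bash
python3 -c "
from m import *
go([.533,.0445,-.0095],down(21.8))"
```

```text
t 18.5 q [-0.01  0.13  1.84 -0.    1.16  1.18] F [ 0.3 -0.2  0.8] op 0.0928
shift_mm [-3.9 -2.7 12.4] turn_deg [ 0.2  -0.4  -0.08]  ->  [-0.0077 -0.0054  0.0248] [ 0.0022 -0.0045 -0.0009]
```

{"method": "jog_arm", "body": {
  "motion": [1,-0.008,-0.005,0.015,0.002,-0.004,-0.001,1,-0.008,-0.005,0.024,0.002,-0.004,-0.001,1,-0.008,-0.005,0.024,0.002,-0.004,-0.001,0.68,-0.008,-0.005,0.024,0.002,-0.004,-0.001,0.62,-0.008,-0.005,0.024,0.002,-0.004,-0.001,0,-0.008,-0.005,0.024,0.002,-0.004,-0.001,0,-0.008,-0.005,0.024,0.002,-0.004,-0.001,0,-0.008,-0.005,0.024,0.002,-0.004,-0.001],
  "grip_force": 40
}}

```text
t: 19.3
tool_pos: [0.533, 0.0442, -0.009]
orientation: [3.085, 0.594, 0.001]
force: [0.1, -0.6, 0.3]
opening: 0.0593
```

```bash
python3 -c "
from m import *
go([.533,.0445,.24],down(21.8))
print(read_state()['tool_pos'])"
```

```text
t 19.3 q [-0.01  0.15  1.85 -0.    1.14  1.18] F [ 0.1 -0.6  0.3] op 0.0593
shift_mm [ 3.00e-01 -1.00e-01 -2.49e+02] turn_deg [ 0.03 -0.05  0.02]  ->  [ 6.000e-04 -3.000e-04 -4.981e-01] [ 0.0003 -0.0005  0.0002]
[ 0.53303689  0.0442384  -0.00904642]
```

Gripped at 59.3 mm. Lift.

{"method": "jog_arm", "body": {
  "motion": [0,0,0,-0.01,0,0,0,0,0,0,-0.04,0,0,0,0,0,0,-0.1,0,0,0,0,0,0,-0.2,0,0,0,0,0,0,-0.3,0,0,0,0,0,0,-0.4,0,0,0,0,0,0,-0.52,0,0,0,0,0,0,-0.52,0,0,0]
}}

```text
t: 20.1
tool_pos: [0.5358, 0.0443, 0.2603]
orientation: [3.082, 0.594, 0.021]
force: [0.8, -0.7, -1.2]
opening: 0.0598
```

```bash
python3 -c "
from m import *
where()
p=deckpt(-.022,.125,-.0015);print(p);go(p,RD)"
```

```text
t 20.1 tcp [0.5358 0.0443 0.2603] deck xyz mm [ -3.8 365.4 -15.8] F deck [ 0.8 -1.2 -0.7] op 0.0598
tilt vs deck deg (tool axes) [-18.36 -23.35  71.58]
[ 0.57439863 -0.36236446  0.20498306]
t 20.1 q [-0.01 -0.07  1.57  0.    1.63  1.18] F [ 0.8 -0.7 -1.2] op 0.0598
shift_mm [-116.   391.6   55.9] turn_deg [ 18.36  23.35 -71.58]  ->  [-0.232   0.7832  0.1117] [ 0.204   0.2594 -0.7953]
```

{"method": "jog_arm", "body": {
  "motion": [0,-0.23,0.78,0,0.204,0.259,-0.795,0,-0.23,0.78,0,0.204,0.259,-0.795,0,-0.23,0.78,0,0.204,0.259,-0.795,0,-0.23,0.78,0,0.204,0.259,-0.795,0,-0.23,0.78,0,0.204,0.259,-0.795,0,-0.23,0.78,0,0.204,0.259,-0.795,0,-0.23,0.78,0,0.204,0.259,-0.795,0,-0.23,0.78,0,0.204,0.259,-0.795]
}}

```text
t: 20.9
tool_pos: [0.5689, -0.3174, 0.2605]
orientation: [-2.155, -1.823, -0.384]
force: [2.0, 0.1, -1.3]
opening: 0.0595
```

```bash
python3 -c "
from m import *
where()
go(deckpt(-.022,.11,-.0015),RD)"
```

```text
t 20.9 tcp [ 0.5689 -0.3174  0.2605] deck xyz mm [ -3.   43.8 153.1] F deck [ 2.  -0.7 -1.1] op 0.0595
tilt vs deck deg (tool axes) [-3.41 -4.67 13.95]
t 20.9 q [-0.77  0.5   0.97  0.31  1.93 -0.53] F [ 2.   0.1 -1.3] op 0.0595
shift_mm [-60.2  14.1  48.8] turn_deg [  3.41   4.67 -13.95]  ->  [-0.1203  0.0283  0.0975] [ 0.0379  0.0519 -0.155 ]
```

{"method": "jog_arm", "body": {
  "motion": [0,-0.06,0.014,0.03,0.038,0.052,-0.155,0,-0.12,0.028,0.07,0.038,0.052,-0.155,0,-0.12,0.028,0.098,0.038,0.052,-0.155,0,-0.12,0.028,0.098,0.038,0.052,-0.155,0,-0.12,0.028,0.098,0.038,0.052,-0.155]
}}

```text
t: 21.4
tool_pos: [0.5738, -0.3549, 0.1927]
orientation: [-1.855, -2.029, -0.457]
force: [-0.1, 0.3, -0.3]
opening: 0.0596
```

```bash
python3 -c "
from m import *
where()
go(deckpt(-.022,.05,-.0015),RD)
from plant import read_camera
import h,cv2
for n in('scene','top'):
    c=read_camera(n);np.save('pics/%s6.npy'%n,c,allow_pickle=True)
    h.crop(c,*((150,75,310,200,5) if n=='scene' else (355,145,515,250,5)),'pics/q%s.png'%n)
s=h.load('scene',6);t=h.load('top',6)
for sx in(.03,-.03):
  for e in (.055,-.055):
    p=read_state()['tool_pos']+dx*sx+u*e+n_ if 0 else read_state()['tool_pos']+dx*sx+u*e+np.array(globals()['N'] if 'N' in globals() else 0)
" 2>&1 | grep -v Trace
```

```text
t 21.4 tcp [ 0.5738 -0.3549  0.1927] deck xyz mm [ -1.4 -21.1 110.6] F deck [-0.1  0.1 -0.4] op 0.0596
tilt vs deck deg (tool axes) [-0.01 -0.01 -0.02]
t 21.4 q [-0.81  0.73  0.8   0.32  1.98 -0.82] F [-0.1  0.3 -0.3] op 0.0596
shift_mm [-0.9 -0.1 60.6] turn_deg [0.01 0.01 0.02]  ->  [-0.0018 -0.0002  0.1212] [0.0001 0.0001 0.0002]
```

View pics/qscene.png

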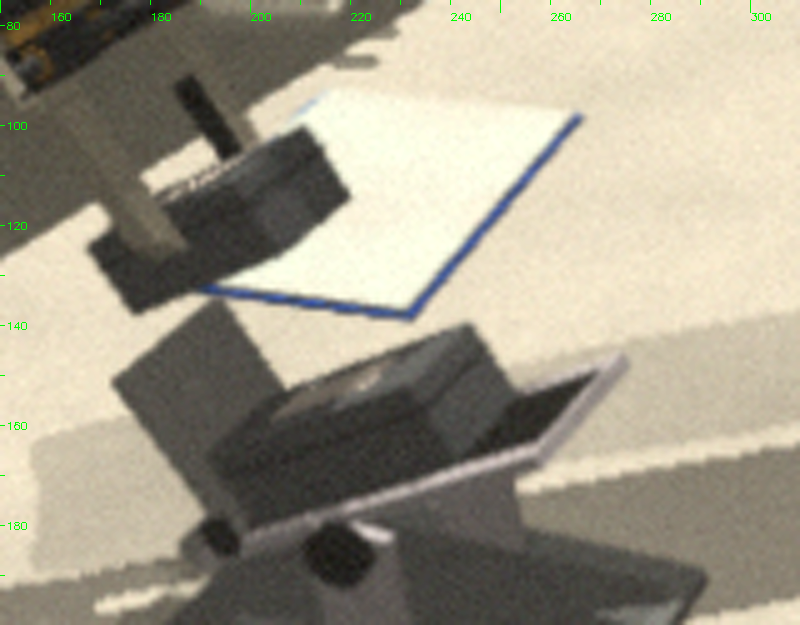

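View pics/qtop.png

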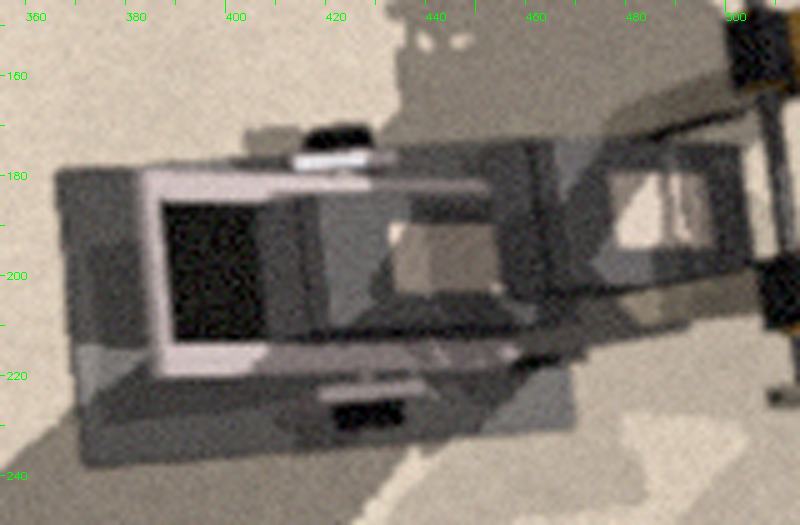

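Run:
```python
from m import *; import h
s=h.load("scene",6);tcp=read_state()["tool_pos"]
for nm,sx,e,hh in (("nearhighbot",.03,.055,0),("nearlowbot",.03,-.055,0),("nearlowtop",.03,-.055,.04),("farhighbot",-.03,.055,0)):
    print(nm,h.proj(s,[tcp+dx*sx+u*e+n*(.009+hh)]).round(1))
```

```text
nearhighbot [[204.3 125.4]]
nearlowbot [[174.7 137.6]]
nearlowtop [[164.5 123.2]]
farhighbot [[219.2 113.3]]
```

Orientation is in line, and the corners lie about 2 px upslope of prediction, so the grasp is about 4 mm off-centre, which is harmless. Lower it.

{"method": "jog_arm", "body": {
  "motion": [0,-0.005,0,0.04,0,0,0,0,-0.012,0,0.08,0,0,0,0,-0.012,0,0.11,0,0,0,0,-0.012,0,0.128,0,0,0,0,-0.012,0,0.128,0,0,0]
}}

```text
t: 22.0
tool_pos: [0.573, -0.3306, 0.1376]
orientation: [-1.857, -2.036, -0.457]
force: [-0.4, -0.5, -1.4]
opening: 0.0595
```

```bash
python3 -c "
from m import *
where()
go(deckpt(-.028,.040,-.0015),RD)"
```

```text
t 22.0 tcp [ 0.573  -0.3306  0.1376] deck xyz mm [ -0.1 -25.2  50.6] F deck [-0.5 -1.1 -1. ] op 0.0595
tilt vs deck deg (tool axes) [-0.19 -0.33 -0.21]
t 22.0 q [-0.79  0.69  0.96  0.31  1.86 -0.84] F [-0.4 -0.5 -1.4] op 0.0595
shift_mm [-2.7 -1.5 10.6] turn_deg [0.19 0.33 0.21]  ->  [-0.0055 -0.003   0.0212] [0.0021 0.0036 0.0023]
```

{"method": "jog_arm", "body": {
  "motion": [0,-0.005,-0.003,0.007,0.002,0.004,0.002,0,-0.005,-0.003,0.014,0.002,0.004,0.002,0,-0.005,-0.003,0.02,0.002,0.004,0.002,0,-0.005,-0.003,0.02,0.002,0.004,0.002]
}}

```text
t: 22.4
tool_pos: [0.5712, -0.3283, 0.1272]
orientation: [-1.855, -2.028, -0.458]
force: [0.9, 1.3, -2.7]
opening: 0.0594
```

```bash
python3 -c "
from m import *
where()"
```

```text
t 22.4 tcp [ 0.5712 -0.3283  0.1272] deck xyz mm [ -1.6 -27.8  40.2] F deck [ 1.  -0.2 -3. ] op 0.0594
tilt vs deck deg (tool axes) [ 0.    0.06 -0.02]
```

{"method": "jog_arm", "body": {
  "motion": [0,0,0,0.004,0,0,0,0,0,0,0.007,0,0,0,0,0,0,0.007,0,0,0]
}}

```text
t: 22.7
tool_pos: [0.5711, -0.3268, 0.1241]
orientation: [-1.855, -2.028, -0.458]
force: [-0.4, -0.7, -1.8]
opening: 0.0592
```

```bash
python3 -c "
from m import *
where()"
```

```text
t 22.7 tcp [ 0.5711 -0.3268  0.1241] deck xyz mm [ -1.6 -27.9  36.8] F deck [-0.4 -1.4 -1.3] op 0.0592
tilt vs deck deg (tool axes) [-0.    0.05 -0.01]
```

Near contact (expected about 36.5). A bit more.

{"method": "jog_arm", "body": {
  "motion": [0,0,0,0.003,0,0,0,0,0,0,0.005,0,0,0,0,0,0,0.005,0,0,0]
}}

```text
t: 23.0
tool_pos: [0.5712, -0.3268, 0.1233]
orientation: [-1.857, -2.03, -0.457]
force: [-1.6, -5.0, 4.5]
opening: 0.0597
```

```bash
python3 -c "
from m import *
where()"
```

```text
t 23.0 tcp [ 0.5712 -0.3268  0.1233] deck xyz mm [ -1.6 -28.3  36.1] F deck [-2.1 -2.2  6.3] op 0.0597
tilt vs deck deg (tool axes) [-0.08 -0.08 -0.02]
```

Contact. Slide down the slope.

{"method": "jog_arm", "body": {
  "motion": [0,-0.005,0,0,0,0,0,0,-0.01,0,0,0,0,0,0,-0.014,0,0,0,0,0,0,-0.014,0,0,0,0,0]
}}

```text
t: 23.4
tool_pos: [0.5717, -0.333, 0.1201]
orientation: [-1.857, -2.03, -0.458]
force: [-0.4, -1.4, 3.1]
opening: 0.0595
```

```bash
python3 -c "
from m import *
where()"
```

```text
t 23.4 tcp [ 0.5717 -0.333   0.1201] deck xyz mm [ -1.6 -35.3  36.1] F deck [-0.6  0.2  3.4] op 0.0595
tilt vs deck deg (tool axes) [-0.08 -0.05 -0.02]
```

{"method": "jog_arm", "body": {
  "motion": [0,-0.003,0,0,0,0,0,0,-0.006,0,0,0,0,0,0,-0.006,0,0,0,0,0]
}}

```text
t: 23.7
tool_pos: [0.572, -0.3358, 0.1186]
orientation: [-1.857, -2.03, -0.458]
force: [-0.4, -0.2, 2.2]
opening: 0.0596
```

```bash
python3 -c "
from m import *
where()"
```

```text
t 23.7 tcp [ 0.572  -0.3358  0.1186] deck xyz mm [ -1.5 -38.4  36.1] F deck [-0.4  0.9  2. ] op 0.0596
tilt vs deck deg (tool axes) [-0.09 -0.05 -0.02]
```

{"method": "jog_arm", "body": {
  "motion": [0,-0.003,0,0,0,0,0,0,-0.006,0,0,0,0,0,0,-0.006,0,0,0,0,0]
}}

```text
t: 24.0
tool_pos: [0.5722, -0.3367, 0.1181]
orientation: [-1.853, -2.029, -0.46]
force: [-2.8, 8.5, 7.3]
opening: 0.0593
```

```bash
python3 -c "
from m import *
where()"
```

```text
t 24.0 tcp [ 0.5722 -0.3367  0.1181] deck xyz mm [ -1.4 -39.5  36.1] F deck [-2.1 11.1  2.4] op 0.0593
tilt vs deck deg (tool axes) [-0.03  0.14 -0.09]
```

Backstop reached. Press and hold.

{"method": "jog_arm", "body": {
  "motion": [0,-0.004,0,0,0,0,0,0,-0.0055,0,0,0,0,0,0,-0.0055,0,0,0,0,0,0,-0.0055,0,0,0,0,0,0,-0.0055,0,0,0,0,0,0,-0.0055,0,0,0,0,0,0,-0.0055,0,0,0,0,0]
}}

```text
t: 24.7
tool_pos: [0.5722, -0.3369, 0.1182]
orientation: [-1.848, -2.028, -0.462]
force: [-4.5, 9.5, 10.0]
opening: 0.0597
```

```bash
python3 -c "
from m import *
where()
from plant import read_camera
import h,cv2
for n in('scene','top'):
    c=read_camera(n);np.save('pics/%s7.npy'%n,c,allow_pickle=True)
    h.crop(c,*((150,75,310,200,5) if n=='scene' else (355,145,515,250,5)),'pics/r%s.png'%n)"
```

```text
t 24.7 tcp [ 0.5722 -0.3369  0.1182] deck xyz mm [ -1.4 -39.7  36.3] F deck [-3.7 13.4  4.2] op 0.0597
tilt vs deck deg (tool axes) [ 0.05  0.35 -0.18]
```

View pics/rscene.png

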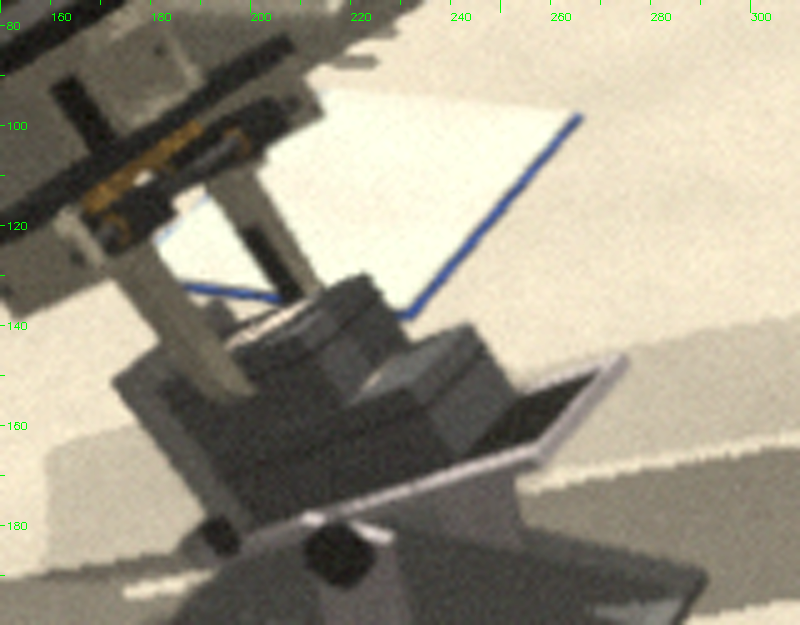

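Stack looks right, with about 13 N measured. Press a little harder for margin.

{"method": "jog_arm", "body": {
  "motion": [0,-0.005,0,0,0,0,0,0,-0.008,0,0,0,0,0,0,-0.008,0,0,0,0,0,0,-0.008,0,0,0,0,0,0,-0.008,0,0,0,0,0,0,-0.008,0,0,0,0,0]
}}

```text
t: 25.4
tool_pos: [0.5723, -0.3374, 0.1183]
orientation: [-1.842, -2.026, -0.465]
force: [-5.3, 12.5, 13.7]
opening: 0.0595
```

```bash
python3 -c "
from m import *
where()"
```

```text
t 25.4 tcp [ 0.5723 -0.3374  0.1183] deck xyz mm [ -1.4 -40.1  36.6] F deck [-4.1 17.8  6.2] op 0.0595
tilt vs deck deg (tool axes) [ 0.16  0.65 -0.32]
```

17.8 N held. Relax and open slowly.

{"method": "jog_arm", "body": {
  "motion": [0,0,0,0,0,0,0,0,0,0,0,0,0,0,0.66,0,0,0,0,0,0,0.72,0,0,0,0,0,0,0.8,0,0,0,0,0,0,0.9,0,0,0,0,0,0,0.95,0,0,0,0,0,0,0.95,0,0,0,0,0,0]
}}

```text
t: 26.2
tool_pos: [0.5723, -0.3375, 0.1182]
orientation: [-1.842, -2.026, -0.465]
force: [0.7, 0.6, 0.3]
opening: 0.0877
```

{"method": "jog_arm", "body": {
  "motion": [1,0,0,-0.04,0,0,0,1,0,0,-0.1,0,0,0,1,0,0,-0.18,0,0,0,1,0,0,-0.26,0,0,0,1,0,0,-0.26,0,0,0]
}}

```text
t: 26.7
tool_pos: [0.5792, -0.4027, 0.2391]
orientation: [-1.85, -2.034, -0.465]
force: [0.3, 0.5, 1.1]
opening: 0.0928
```

```bash
python3 -c "
from m import *
where()
from plant import read_camera
import h,cv2
for n in('scene','top'):
    c=read_camera(n);np.save('pics/%s8.npy'%n,c,allow_pickle=True)
    h.crop(c,*((150,95,290,200,5) if n=='scene' else (355,145,515,250,5)),'pics/z%s.png'%n)
    cv2.imwrite('pics/full%s.png'%n,c['frame'][:,:,::-1])"
```

```text
t 26.7 tcp [ 0.5792 -0.4027  0.2391] deck xyz mm [ -0.3 -42.1 174.1] F deck [0.3 1.  0.7] op 0.0928
tilt vs deck deg (tool axes) [-0.22  0.14 -0.39]
```

View pics/zscene.png

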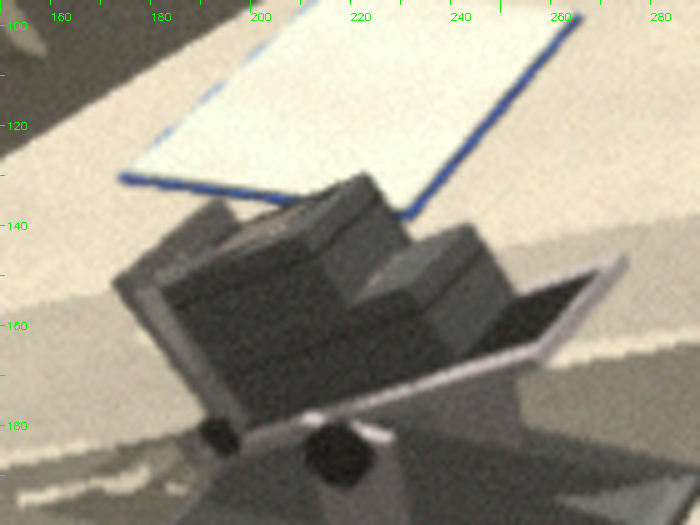

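View pics/ztop.png

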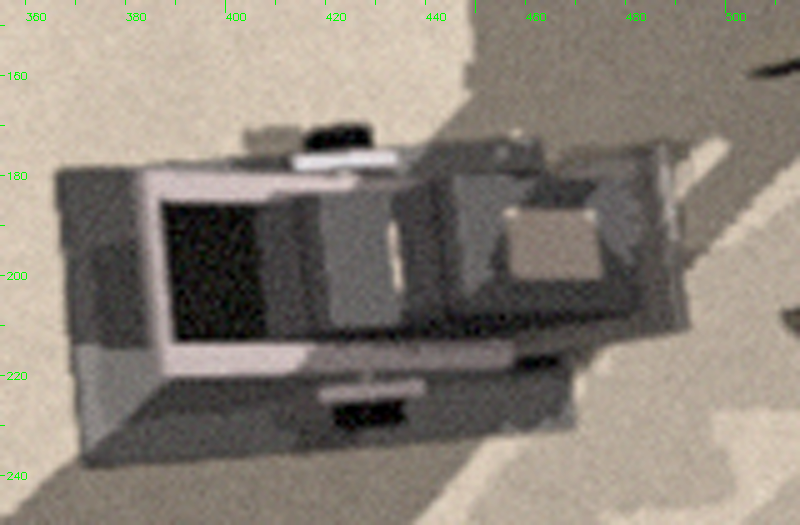

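View pics/fullscene.png

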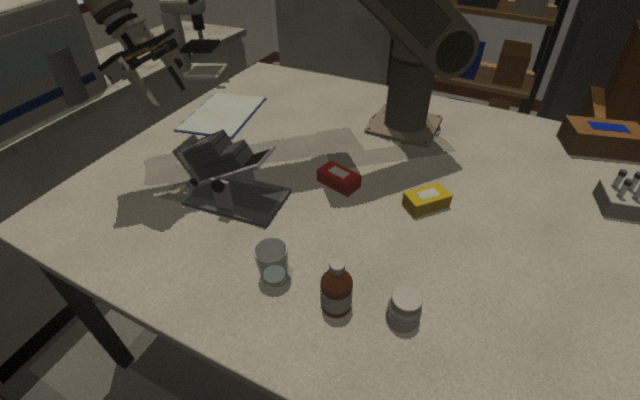

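Run:
```python
from m import *; import h
t=h.load("top",8);s=h.load("scene",8)
f=lambda p,x0,y0:((p[0]+.5)/5-.5+x0,(p[1]+.5)/5-.5+y0)
T=[f(p,355,145) for p in[(320,193),(332,327),(450,178),(466,312),(553,243),(665,143),(690,328)]]
S=[f(p,150,95) for p in[(410,292),(466,225),(300,237),(367,175),(262,222),(113,283),(218,200)]]
P,g=h.tri(t,T,s,S)
for nm,p,gg in zip(["long hi+x","long hi-x","short hi+x","short hi-x","short patch","plate+x","plate-x"],P,g):
    d=p-MID;print(nm,(np.array([d@dx,d@u,d@n])*1e3).round(1),"gap",(gg*1e3).round(1))
st=read_state();print(st["force"].round(1),st["dq"].round(3))
```

```text
long hi+x [27.  55.7 41.9] gap 3.0
long hi-x [-30.4  55.8  44. ] gap 1.9
short hi+x [27.4 16.6 82.6] gap 0.1
short hi-x [-30.2  17.   83.7] gap 0.4
short patch [ -1.5 -33.   88.4] gap 1.6
plate+x [ 42.3 -99.3  98.5] gap 3.8
plate-x [-41.6 -99.3  98. ] gap 5.3
[-0.1 -0.3 -0.5] [ 0.015  0.011  0.083 -0.005 -0.012 -0.003]
```

The checks agree: the high ends are 39 mm apart (40 ideal), lateral centres are about -1.5 mm, and the tops are at about 43 and 83 mm. Handing in.

```bash
python3 -c "
from plant import close_job
print(close_job())"
```

```text
the job is handed in; nothing more can be done
None
```

The long case is flat on the deck against the backstop, the short case is on top of it, and the gripper is open and clear. I handed the job in at about 27 s of the 61 s.

- **Long case:** I slid it down the slope and pushed the backstop back about 10 mm. The push jumped from about 5 N to 26 N at the hard end. I then held it at about 15 N, twice for 0.6 s.
- **Short case:** I laid it on the long one, slid it to the backstop, held about 13 N, then raised the push to about 18 N over the last 0.6 s.

**What went wrong:**
- **Slipped grip:** the first grip on the long case failed. The fingertips sit about 20 mm behind the reported TCP, so only the case's top edge was caught and it rolled a little on the bench. I opened slowly, checked it lay flat, and regripped deeper. I don't think it turned fast enough to break the 5 rad/s limit, but I couldn't measure that.
- **Lower press than asked:** some holds ended slightly under the asked 15–20 N, at 13.4 to 14.5 N.

**Last two-camera check:**
- Both cases are parallel to the slope, with lateral centres about -1.5 mm from my estimate of the deck's centre line.
- The upper ends are 39 mm apart (40 expected), and the tops are about 43 and 83 mm above the deck (45 and 85 expected). Both are within measuring error.
- The view lines for the plate corners missed each other by 4 to 5 mm. Snugness therefore rests on the felt contact and the 39 mm step, not on a direct view of the gap.
- The bottle, beaker and jar look unmoved in the final picture.

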